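# Seat the packed fig punnets in their matching carton nests

## Robot

A 6-joint arm with a two-finger parallel gripper is mounted at the origin on the work surface. World frame = base frame: x ahead of the robot, y to its left, z up, the work surface at z = 0. Lengths are in mm, angles in rad, forces in N, time in s.
With the tool pointing down it reaches from about 350 to 975 mm from the base axis. Payload 7.1 kg.
Tool frame: the origin (TCP) lies on the mounting face of the last link; the fingertips stand 182 mm ahead of it and the grasp point (between the pads) lies 163 mm ahead of it (ctrl.tcp_to_tips is the distance from the TCP to the fingertips, in mm); z points along the fingers, y is the direction in which the jaws open and shut (so a half turn about z gives the same grasp; the last joint's range is limited). The gripper opens to 88 mm and grips with 3 to 60 N. Pads are 20 mm wide; open, the fingers measure 115 mm over their backs; the gripper's body (75 mm by 178 mm) begins 61 mm behind the grasp point.
Start: joints at [1.315, 0.423, 1.63, -0, 1.089, -0.019], TCP at [146.59, 607.551, 404.675] pointing down, gripper open.
Joint ranges: [-3, 3], [-0.9, 2.11], [0.09, 2.58], [-1.31, 4.45], [0.11, 2.69], [-2.54, 2.54]. Speed limits (rad/s): [2.39, 2.39, 3.01, 3.14, 3.14, 3.14].

## Interface

Orientations are given as a rotation vector (axis times angle).
In Python, from workcell import ctrl gives the robot as it stands. The module is installed in compiled form; this text tells all that it offers.
- The arm moves only by the tool send_rows, never from a script. Its argument "commands" is a list of rows, each an object with "translation": the shift along the world's x, y, z normalised to -1 to 1, where 1 is 0.1 m, a list of three; "twist": the turn, a rotation vector about the world's x, y, z normalised to -1 to 1, where 1 is 0.5 rad, a list of three. A call has exactly 10 rows; each row is the pose to reach, as a shift and turn from the pose commanded when the call began; what a row does not reach only later rows make up. A row lasts 1/10 s, in which the tool goes at most 50 mm and 8.59 degrees, less where a joint would pass 70% of its speed; a pose out of reach is approached as far as the arm can. A call with a number of a shift or a turn outside -1 to 1 is refused whole. A call with a gripper value outside its range is refused whole. "grip" is the closure, from -1 (fully open) to 1 (shut), set as the call begins (left out, the last holds). The fingers move at their own pace and stop on an object; the grip force is fixed at half the most. Time passes only in rows, so rows that repeat a pose let the fingers close, or fill a call up. It gives the time, the measured TCP pose, the force and the opening at its end, in the units of the state.
- ctrl.get_obs(): the state, without advancing time (a new reading comes with each control period).
- ctrl.get_image(name): name is "scene" or "top" or "wrist"; returns a dict with "img" (384x512x3 uint8, red, green, blue), "intrinsics" (3x3 intrinsics, pixels), "cam_to_world" (4x4, takes a point from camera to world coordinates). Camera axes: x right, y down, z forward; pixel columns grow to the right and rows downward; lengths in mm; the calibration is good to about 2 mm. A picture is of the moment at which its call begins. There is no depth.
- ctrl.close_job(): hands the job in, once; it reports no verdict.
The state is a dict: "t": time; "qpos": joint angles; "qvel": joint speeds; "joint_torque": joint torques, N m; "ee_pos": TCP position; "orientation": TCP orientation; "ft_force": force on the tool from outside, world axes, zero at the start; "moment": the same for the moment, N m; "width": finger opening in mm.
Only numpy, scipy, OpenCV 4.12 (cv2) and the standard library are available. Lean on these libraries where they do the work, as an engineer would, in place of code of your own. Each camera call takes 0.05 s, during which the arm holds its last target. There are 200 camera calls.

## Task

Put each of the four sealed fig packs into the brown card holder whose recess has its shape and size, standing upright and flat on the recess floor. Set them down gently, do not drop or tip any pack, and leave the scale and the stack of empty punnets where they are.

Things in the scene. Friction and masses are not known exactly. Their poses are not given: they have to be found in the camera images.
- long_pack: Clear plastic clamshell with a single row of three dark figs, 124 long (its x) by 46 wide (its y). Rigid and sealed, standing upright on the bench, vertical smooth sides, 52 high. Origin: centre of the underside; z up. 0.12 to 0.24 kg. Sizes in mm.
- wide_pack: Clear plastic clamshell with two rows of three small figs, 92 long (its x) by 62 wide (its y). Rigid and sealed, standing upright on the bench, vertical smooth sides, 52 high. Origin: centre of the underside; z up. 0.14 to 0.28 kg. Sizes in mm.
- small_pack: Clear plastic clamshell with one dark fig, 48 by 48 square, sides along its x and y. Rigid and sealed, standing upright on the bench, vertical smooth sides, 52 high. Origin: centre of the underside; z up. 0.06 to 0.13 kg. Sizes in mm.
- round_pack: Clear round plastic tub with three small figs, 62 in diameter. Rigid and sealed, standing upright on the bench, vertical smooth sides, 52 high. Origin: centre of the underside; z up. 0.08 to 0.17 kg. Sizes in mm.
- long_nest: Holder for the long pack. Fixed to the bench. Kraft-brown block 18 high with a dark-floored recess 14 deep, so the recess floor is 4 above the bench. Origin: centre of the underside, below the middle of the recess; z up. Outside 156 (x) by 78 (y), recess 140 (x) by 62 (y). Sizes in mm.
- wide_nest: Holder for the wide pack. Fixed to the bench. Kraft-brown block 18 high with a dark-floored recess 14 deep, so the recess floor is 4 above the bench. Origin: centre of the underside, below the middle of the recess; z up. Outside 124 (x) by 94 (y), recess 108 (x) by 78 (y). Sizes in mm.
- small_nest: Holder for the small square pack. Fixed to the bench. Kraft-brown block 18 high with a dark-floored recess 14 deep, so the recess floor is 4 above the bench. Origin: centre of the underside, below the middle of the recess; z up. Outside 80 by 80, recess 64 by 64, sides along its x and y. Sizes in mm.
- round_nest: Holder for the round tub. Fixed to the bench. Kraft-brown block 18 high with a dark-floored recess 14 deep, so the recess floor is 4 above the bench. Origin: centre of the underside, below the middle of the recess; z up. Outside 94 by 94, round recess 78 in diameter. Sizes in mm.
- scale: Bystander: white bench scale, 150 (x) by 170 (y), 34 high with a round pan, loose on the bench, 1.2 kg. Origin: centre of the underside. Sizes in mm.
- empties: Bystander: nested stack of empty clear clamshells with a black top, 104 by 104, 73 high, loose on the bench, 0.35 kg. Origin: centre of the underside. Sizes in mm.
Things that resemble listed ones, but are neither listed nor needed, are in the scene too. What is shaped like the small_pack but orange is not meant.

How it is judged:
By the outcome, as a careful person would: the job done as asked, in the order asked, and still so for the second after the job is handed in, with the robot touching nothing.
It also fails if it takes over 93 s, if anything falls off the work surface, if the arm or the gripper's body presses on something with over 40 N, if the wrist force passes 120 N, or if a joint passes its speed limit or range.

## Working session

There is one attempt and no reset: what is moved stays moved. The work goes in short steps, Python scripts to look and compute and a tool call to move; the robot and the scene stay as the last step left them, time stands still between calls to the robot, and variables do not carry over. Pictures are saved under pics/ and viewed, about 12 in all and at most 16, crops included, and the job is handed in when it is done.

Besides the shell and the picture viewer there is one more tool, called after "Request:" as name(argument=value, ...) on one line, values as JSON. send_rows: Moves the arm, as the interface text tells. Its arguments: {"type":"object","properties":{"commands":{"type":"array","items":{"type":"object","properties":{"translation":{"type":"array","items":{"type":"number"}},"twist":{"type":"array","items":{"type":"number"}}}}},"grip":{"type":"number"}},"required":["commands"]}

```bash
mkdir -p pics
python3 - <<'E'
from workcell import ctrl
import cv2,numpy as np,pickle
for n in("top","scene"):
    d=ctrl.get_image(n); cv2.imwrite(f"pics/{n}0.png",cv2.resize(d["img"][:,:,::-1],(800,600),interpolation=cv2.INTER_CUBIC)); pickle.dump(d,open(f"{n}0.pkl","wb"))
    print(n,d["intrinsics"].round(1).tolist(),d["cam_to_world"].round(3).tolist())
print(ctrl.get_obs())
E
```

```text
top [[435.8, 0.0, 258.2], [0.0, 435.8, 191.1], [0.0, 0.0, 1.0]] [[0.001, -0.985, 0.171, 292.852], [-1.0, -0.0, 0.002, -17.005], [-0.002, -0.171, -0.985, 1220.908], [0.0, 0.0, 0.0, 1.0]]
scene [[366.2, 0.0, 260.9], [0.0, 366.2, 189.7], [0.0, 0.0, 1.0]] [[0.451, 0.643, -0.619, 1171.98], [0.893, -0.326, 0.311, -370.502], [-0.002, -0.693, -0.721, 874.74], [0.0, 0.0, 0.0, 1.0]]
{'t': 0.1, 'qpos': array([ 1.31500294e+00,  4.23737295e-01,  1.63057603e+00, -1.26414675e-05,
        1.08858154e+00, -1.90287285e-02]), 'qvel': array([ 0.00038813, -0.00147023, -0.00217697, -0.00095681, -0.00151052,
        0.00024298]), 'joint_torque': array([-3.51727167e-04, -5.45612848e+01, -2.74323034e+01,  6.45565870e-02,
        1.88218971e-02, -1.67398554e-05]), 'ee_pos': array([146.53265013, 607.33412517, 404.01095646]), 'orientation': array([-3.71012000e-01, -3.11943894e+00,  2.02854028e-03]), 'ft_force': array([-0.61568274,  0.44675818,  1.01837291]), 'moment': array([ 0.03356336, -0.04471866, -0.02464137]), 'width': 87.62406404860586}
```

View pics/top0.png

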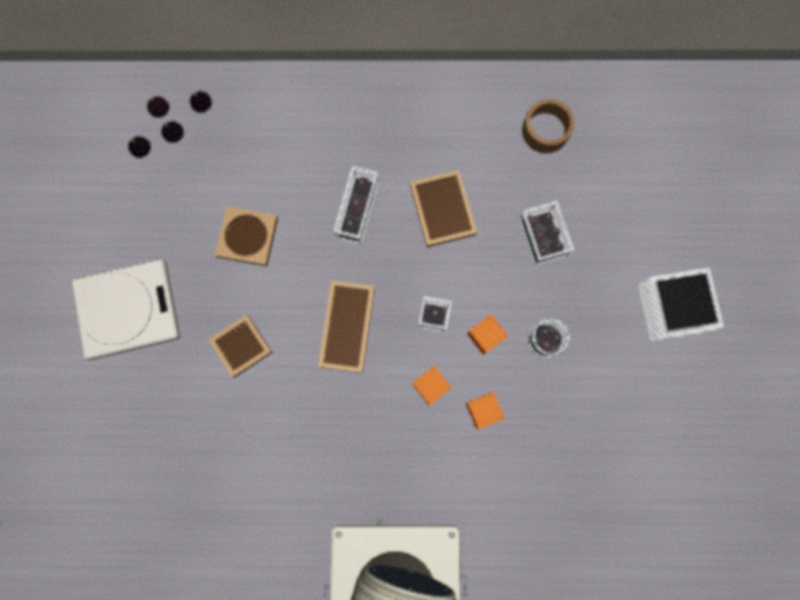

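View pics/scene0.png

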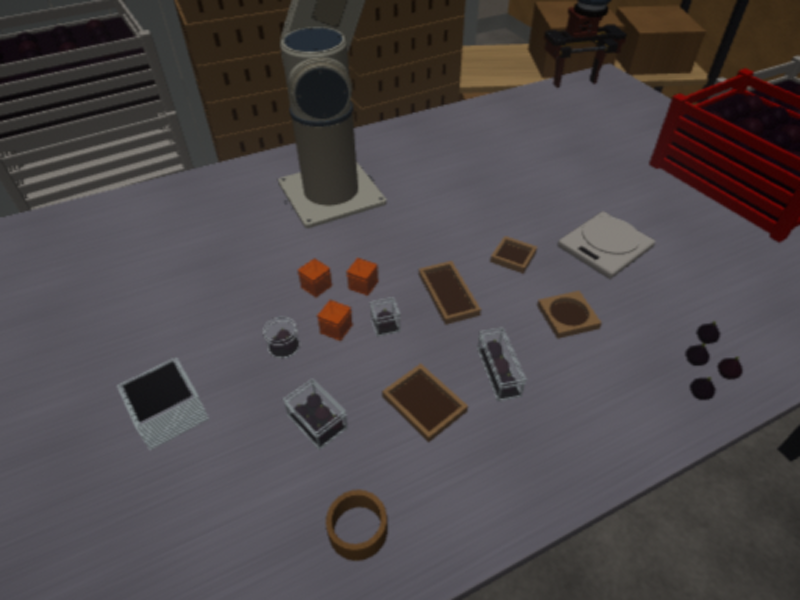

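The top view shows these pixels (800×600):
- **Packs:** long (356,204), wide (547,232), small clear (435,313), round (550,337).
- **Nests:** round (246,236), wide (443,208), long (347,326), small (240,345).
- **Similar things:** three orange cubes at (487,334), (432,385) and (486,410), and a brown ring at (548,125). None of these is wanted. The clear one-fig box at (435,313) is the small_pack.

I'll enlarge to confirm and read the corners.

Run:
```python
import cv2,numpy as np,pickle
d=pickle.load(open("top0.pkl","rb")); im=d["img"][:,:,::-1]
def crop(x0,y0,x1,y1,s,n):
    c=cv2.resize(im[y0:y1,x0:x1],None,fx=s,fy=s,interpolation=cv2.INTER_CUBIC)
    for x in range((x0+9)//10*10,x1,10):
        cv2.putText(c,str(x),(int((x-x0+.5)*s),8),0,.3,(0,0,255)); cv2.line(c,(int((x-x0+.5)*s),10),(int((x-x0+.5)*s),14),(0,0,255))
    for y in range((y0+9)//10*10,y1,10):
        cv2.putText(c,str(y),(0,int((y-y0+.5)*s)),0,.3,(0,0,255));cv2.line(c,(20,int((y-y0+.5)*s)),(26,int((y-y0+.5)*s)),(0,0,255))
    cv2.imwrite(n,c); print(c.shape)
crop(205,98,375,238,4.2,"pics/c1.png")
# brown nests by colour
hsv=cv2.cvtColor(im,cv2.COLOR_BGR2HSV)
K=d["intrinsics"];T=d["cam_to_world"]
def w(p,z):
    r=T[:3,:3]@np.linalg.inv(K)@[p[0],p[1],1]; return (T[:3,3]+r*(z-T[2,3])/r[2])[:2]
m=((hsv[...,1]>85)&(hsv[...,0]<25)).astype(np.uint8)
n,l,st,c=cv2.connectedComponentsWithStats(m)
for i in range(1,n):
    if st[i,4]<150: continue
    cn=cv2.findContours((l==i).astype(np.uint8),0,cv2.CHAIN_APPROX_NONE)[0][0][:,0]
    P=np.array([w(p,18) for p in cn],np.float32)
    print(st[i],c[i].round(1),cv2.minAreaRect(P))
```

```text
(588, 714, 3)
[335  64  32  33 475] [350.7  79.7] ((831.7003173828125, -285.34381103515625), (86.69255065917969, 102.8389892578125), 70.41011047363281)
[ 263  110   41   47 1294] [283.1 133.1] ((671.188720703125, -85.969970703125), (122.43888092041016, 90.45734405517578), 14.426751136779785)
[ 139  133   38   36 1029] [157.3 150.8] ((618.1635131835938, 272.48175048828125), (93.11890411376953, 92.84579467773438), 79.5693359375)
[ 205  181   34   56 1432] [221.4 208.7] ((452.62945556640625, 87.13656616210938), (74.4692611694336, 151.8964080810547), 82.6827392578125)
[299 201  26  26 376] [311.5 213.4] ((438.7124938964844, -162.79339599609375), (50.843711853027344, 57.106170654296875), 36.76715087890625)
[135 203  38  38 787] [153.4 221.2] ((417.18450927734375, 275.3631591796875), (78.33645629882812, 77.450439453125), 34.358497619628906)
[264 234  25  25 355] [275.9 246.2] ((348.4593200683594, -63.39698791503906), (50.92642593383789, 52.31159973144531), 38.230316162109375)
[298 251  25  24 384] [310.2 262.5] ((304.3554382324219, -156.71783447265625), (51.60037612915039, 54.51008987426758), 22.138277053833008)
```

View pics/c1.png

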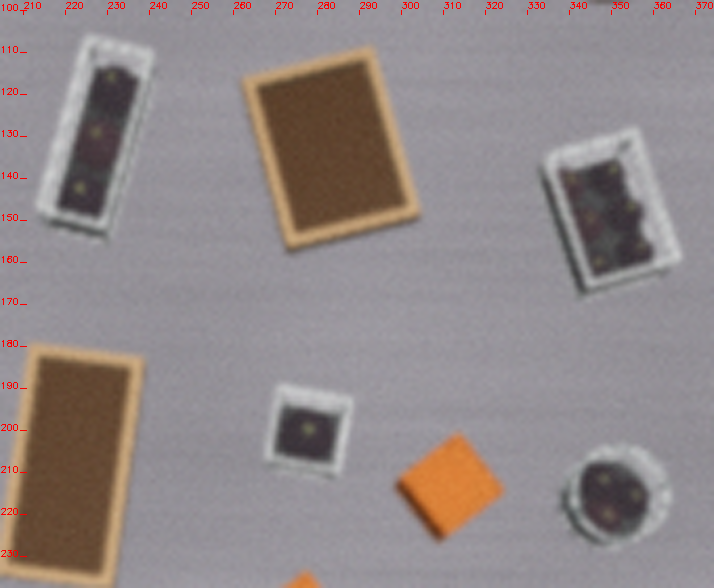

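Crop confirms the clear box with one fig at native (275,200) as the small_pack; its neighbours are solid orange. The nests measure within about 4 mm of their listed sizes. Next I'll fit the packs' projected box outlines.

```bash
cat > fit.py <<'E'
import cv2,numpy as np
from scipy.optimize import minimize
SH={"long":(124,46),"wide":(92,62),"small":(48,48),"round":(62,62)}
def outline(k,x,y,a,z):
    L,W=SH[k]
    if k=="round":
        t=np.linspace(0,2*np.pi,40,False); P=np.c_[31*np.cos(t),31*np.sin(t)]
    else:
        P=np.array([[1,1],[-1,1],[-1,-1],[1,-1]])*[L/2,W/2]
        c,s=np.cos(a),np.sin(a); P=P@np.array([[c,s],[-s,c]])
    return np.c_[P+[x,y],np.full(len(P),z)]
def proj(d,P):
    T=np.linalg.inv(d["cam_to_world"]); q=(P@T[:3,:3].T+T[:3,3])@d["intrinsics"].T
    return q[:,:2]/q[:,2:]
def ray(d,p,z):
    T=d["cam_to_world"]; r=T[:3,:3]@np.linalg.inv(d["intrinsics"])@[p[0],p[1],1]
    return (T[:3,3]+r*(z-T[2,3])/r[2])[:2]
def fit(d,k,box,a0,S=4,thr=18,z0=0,zs=None):
    x0,y0,x1,y1=box
    im=cv2.cvtColor(d["img"],cv2.COLOR_RGB2GRAY)[y0:y1,x0:x1].astype(np.float32)
    im=cv2.resize(im,None,fx=S,fy=S,interpolation=cv2.INTER_CUBIC); bg=np.median(np.r_[im[0],im[-1]])
    m=(im>bg+thr).astype(np.uint8); n,l,st,_=cv2.connectedComponentsWithStats(m)
    m=np.isin(l,[i for i in range(1,n) if st[i,4]>st[1:,4].max()*.1])
    h=cv2.convexHull(np.argwhere(m)[:,::-1].astype(np.int32)); M=np.zeros(im.shape,np.uint8); cv2.fillConvexPoly(M,h,1)
    def sh(p):
        q=np.r_[proj(d,outline(k,p[0],p[1],p[2]/50,z0)),proj(d,outline(k,p[0],p[1],p[2]/50,z0+52))]
        q=(q-[x0,y0]+.5)*S-.5
        A=np.zeros(im.shape,np.uint8); cv2.fillConvexPoly(A,np.round(cv2.convexHull(q.astype(np.float32))*16).astype(np.int32),1,shift=4); return A
    def cost(p):
        A=sh(p); return 1-(A&M).sum()/(A|M).sum()
    c=ray(d,h[:,0].mean(0)/S+[x0,y0],z0+30); best=None
    for r in (10,5,10):
        b=c if best is None else best.x
        s=np.r_[c,a0*50] if best is None else b
        R=minimize(cost,s,method="Nelder-Mead",options=dict(initial_simplex=s+r*np.array([[0,0,0],[1,0,0],[0,1,0],[0,0,1]])-r/4,xatol=.05,fatol=1e-4))
        if best is None or R.fun<best.fun: best=R
    x,y,a=best.x; A=sh(best.x)
    v=cv2.cvtColor(im.clip(0,255).astype(np.uint8),cv2.COLOR_GRAY2BGR)
    cv2.drawContours(v,cv2.findContours(A,0,1)[0],-1,(0,0,255),1); cv2.drawContours(v,cv2.findContours(M,0,1)[0],-1,(0,255,0),1)
    return x,y,np.degrees(a/50),1-best.fun,v
E
python3 - <<'E'
import pickle,cv2,numpy as np
from fit import *
d=pickle.load(open("top0.pkl","rb"))
V=[]
for k,b,a in [("long",(208,100,247,160),-.28),("wide",(328,122,372,172),.24),("small",(262,182,295,217),-.17),("round",(332,197,371,234),0)]:
    x,y,an,f,v=fit(d,k,b,a); print(k,round(x,1),round(y,1),round(an,1),round(f,3)); V.append(cv2.copyMakeBorder(v,0,245-v.shape[0],0,180-v.shape[1],0))
cv2.imwrite("pics/f1.png",np.hstack(V))
E
```

```text
long 681.8 73.9 -15.9 0.643
wide 625.1 -274.2 16.3 0.61
small 476.0 -69.8 -5.6 0.883
round 432.9 -272.0 -20.1 0.497
```

View pics/f1.png

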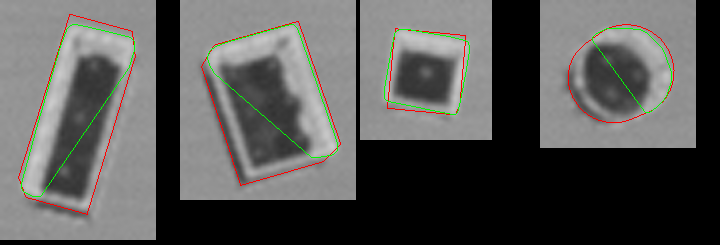

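The outlines fit: long pack (682,74,−16°), small (476,−70,−6°), wide (625,−274,16°), round (433,−272). I'll move towards the long pack.

Request:
send_rows(commands=[{"translation": [0.05, -0.05, -0.01], "twist": [0, 0, 0]}, {"translation": [0.15, -0.15, -0.03], "twist": [0, 0, 0]}, {"translation": [0.26, -0.26, -0.05], "twist": [0, 0, 0]}, {"translation": [0.37, -0.37, -0.07], "twist": [0, 0, 0]}, {"translation": [0.48, -0.48, -0.09], "twist": [0, 0, 0]}, {"translation": [0.59, -0.59, -0.11], "twist": [0, 0, 0]}, {"translation": [0.7, -0.7, -0.13], "twist": [0, 0, 0]}, {"translation": [0.8, -0.8, -0.15], "twist": [0, 0, 0]}, {"translation": [0.9, -0.9, -0.17], "twist": [0, 0, 0]}, {"translation": [1, -1, -0.2], "twist": [0, 0, 0]}], grip=-1)

```text
t: 1.1
ee_pos: [247.4, 506.8, 384.6]
orientation: [0.371, 3.119, 0.001]
ft_force: [0.2, 0.2, 1.1]
width: 87.9
```

Request:
send_rows(commands=[{"translation": [0.1, -0.1, -0.02], "twist": [0, 0, 0]}, {"translation": [0.2, -0.2, -0.04], "twist": [0, 0, 0]}, {"translation": [0.3, -0.3, -0.06], "twist": [0, 0, 0]}, {"translation": [0.4, -0.4, -0.08], "twist": [0, 0, 0]}, {"translation": [0.5, -0.5, -0.1], "twist": [0, 0, 0]}, {"translation": [0.6, -0.6, -0.12], "twist": [0, 0, 0]}, {"translation": [0.7, -0.7, -0.14], "twist": [0, 0, 0]}, {"translation": [0.8, -0.8, -0.16], "twist": [0, 0, 0]}, {"translation": [0.9, -0.9, -0.18], "twist": [0, 0, 0]}, {"translation": [1, -1, -0.2], "twist": [0, 0, 0]}])

```text
t: 2.1
ee_pos: [347.4, 406.7, 364.5]
orientation: [0.371, 3.12, 0.0]
ft_force: [-0.7, -0.5, -0.1]
width: 88.0
```

Request:
send_rows(commands=[{"translation": [0.1, -0.1, -0.02], "twist": [0, 0, 0]}, {"translation": [0.2, -0.2, -0.04], "twist": [0, 0, 0]}, {"translation": [0.3, -0.3, -0.06], "twist": [0, 0, 0]}, {"translation": [0.4, -0.4, -0.08], "twist": [0, 0, 0]}, {"translation": [0.5, -0.5, -0.1], "twist": [0, 0, 0]}, {"translation": [0.6, -0.6, -0.12], "twist": [0, 0, 0]}, {"translation": [0.7, -0.7, -0.14], "twist": [0, 0, 0]}, {"translation": [0.8, -0.8, -0.16], "twist": [0, 0, 0]}, {"translation": [0.9, -0.9, -0.18], "twist": [0, 0, 0]}, {"translation": [1, -1, -0.2], "twist": [0, 0, 0]}])

```text
t: 3.1
ee_pos: [447.4, 306.7, 344.5]
orientation: [0.371, 3.12, 0.0]
ft_force: [-0.3, -0.1, 0.0]
width: 87.9
```

Request:
send_rows(commands=[{"translation": [0.1, -0.1, -0.02], "twist": [0, 0, 0]}, {"translation": [0.2, -0.2, -0.04], "twist": [0, 0, 0]}, {"translation": [0.3, -0.3, -0.06], "twist": [0, 0, 0]}, {"translation": [0.4, -0.4, -0.08], "twist": [0, 0, 0]}, {"translation": [0.5, -0.5, -0.1], "twist": [0, 0, 0]}, {"translation": [0.6, -0.6, -0.12], "twist": [0, 0, 0]}, {"translation": [0.7, -0.7, -0.14], "twist": [0, 0, 0]}, {"translation": [0.8, -0.8, -0.16], "twist": [0, 0, 0]}, {"translation": [0.9, -0.9, -0.18], "twist": [0, 0, 0]}, {"translation": [1, -1, -0.2], "twist": [0, 0, 0]}])

```text
t: 4.1
ee_pos: [547.4, 206.7, 324.5]
orientation: [-0.371, -3.12, 0.0]
ft_force: [0.2, 0.1, -0.5]
width: 87.9
```

Request:
send_rows(commands=[{"translation": [0.1, -0.1, -0.02], "twist": [0, 0, 0]}, {"translation": [0.2, -0.2, -0.04], "twist": [0, 0, 0]}, {"translation": [0.3, -0.3, -0.06], "twist": [0, 0, 0]}, {"translation": [0.4, -0.4, -0.08], "twist": [0, 0, 0]}, {"translation": [0.5, -0.5, -0.1], "twist": [0, 0, 0]}, {"translation": [0.6, -0.6, -0.12], "twist": [0, 0, 0]}, {"translation": [0.7, -0.7, -0.14], "twist": [0, 0, 0]}, {"translation": [0.8, -0.8, -0.16], "twist": [0, 0, 0]}, {"translation": [0.9, -0.9, -0.18], "twist": [0, 0, 0]}, {"translation": [1, -1, -0.2], "twist": [0, 0, 0]}])

```text
t: 5.1
ee_pos: [647.4, 106.7, 304.5]
orientation: [-0.371, -3.12, 0.0]
ft_force: [-0.0, 0.5, 0.0]
width: 87.7
```

```bash
cat > ov.py <<'E'
import sys,cv2,numpy as np,pickle
from workcell import ctrl
from fit import *
def shot(cam,items,name):
    """items: (kind,x,y,deg,z0); overlays outline at z0 (blue) and z0+52 (red)"""
    d=ctrl.get_image(cam); pickle.dump(d,open(name+".pkl","wb")); v=cv2.resize(d["img"][:,:,::-1],(800,600),interpolation=cv2.INTER_CUBIC)
    for k,x,y,a,z0 in items:
        for z,c in((z0,(255,0,0)),(z0+52,(0,0,255))):
            q=(proj(d,outline(k,x,y,np.radians(a),z))+.5)*800/512
            cv2.polylines(v,[q.round().astype(int)],True,c,1)
    cv2.imwrite(f"pics/{name}.png",v); return d
E
python3 - <<'E'
from ov import *
d=shot("wrist",[("long",681.8,73.9,-15.9,0)],"w1"); print(d["cam_to_world"].round(2).tolist(),d["intrinsics"][0])
E
```

```text
[[0.23, 0.93, 0.29, 568.49], [0.97, -0.22, -0.07, 125.19], [-0.0, 0.29, -0.96, 284.61], [0.0, 0.0, 0.0, 1.0]] [273.23247874   0.         250.69486792]
```

View pics/w1.png

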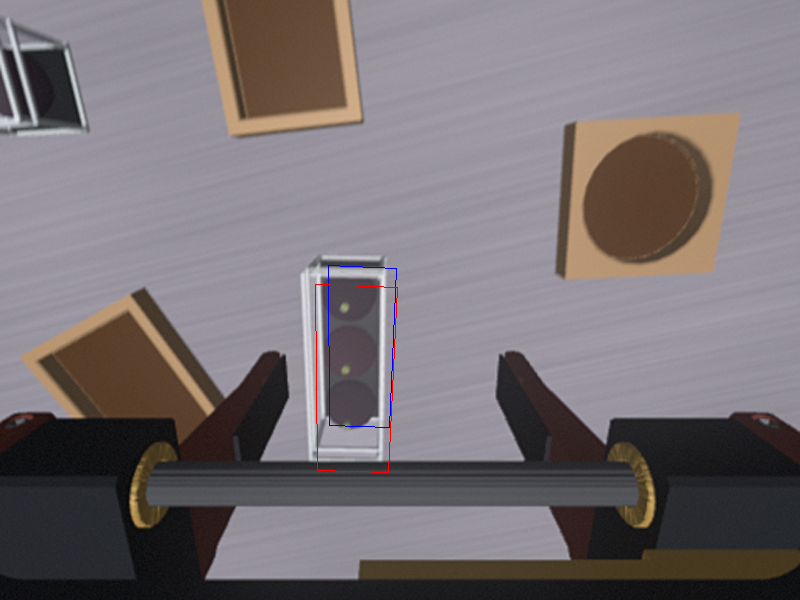

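The wrist view shows the long pack's top rim at about (303–384, 268–460), about 12 px left and up of the prediction. I'll cross-check the two cameras on the round nest's top corners at (577,122), (740,113), (713,272), (567,278), and on the pack rim.

Run:
```python
import pickle
from fit import *
d=pickle.load(open("w1.pkl","rb"));t=pickle.load(open("top0.pkl","rb"))
s=512/800
for n,P,z in [("roundnest",[(577,122),(740,113),(713,272),(567,278)],18),("longnest end",[(237,124),(361,109)],18),("widenest",[(133,292),(22,357)],18),("pack rim",[(303,270),(384,268),(381,458),(311,459)],52)]:
    q=np.array([ray(d,np.array(p)*s-.5,z) for p in P]); print(n,q.round(0).tolist(),q.mean(0).round(1))
def box(L,W,x,y,a):
    c,s_=np.cos(a),np.sin(a); return (np.array([[1,1],[-1,1],[-1,-1],[1,-1]])*[L/2,W/2]@np.array([[c,s_],[-s_,c]])+[x,y]).round(0).tolist()
print(box(156,78,452.6,87.1,np.radians(-7.3)),box(124,94,671.2,-86,np.radians(14.4)))
# top camera: rim corners read from c1 crop
q=[ray(t,np.array(p)/4.2+[204.5,97.5],52).round(0).tolist() for p in [(87,36),(154,50),(108,222),(38,207)]];print(q,np.mean(q,0))
```

```text
roundnest [[566.0, 235.0], [583.0, 327.0], [675.0, 310.0], [657.0, 219.0]] [620.  272.6]
longnest end [[521.0, 44.0], [530.0, 116.0]] [525.3  80. ]
widenest [[600.0, -55.0], [625.0, -147.0]] [ 612.7 -101.4]
pack rim [[607.0, 65.0], [616.0, 109.0], [736.0, 77.0], [726.0, 33.0]] [671.2  71. ]
[[535.0, 116.0], [380.0, 136.0], [370.0, 58.0], [525.0, 39.0]] [[720.0, -25.0], [599.0, -56.0], [623.0, -147.0], [743.0, -116.0]]
[[739.0, 78.0], [729.0, 33.0], [610.0, 63.0], [620.0, 109.0]] [674.5   70.75]
```

Hand-read rim centres agree: wrist (671,71), top (674.5,71), angle −15°; the round nest agrees within 2 mm. I'll descend to (672,71) with the tips at 24 mm, then grip and lift.

Request:
send_rows(commands=[{"translation": [0.06, -0.09, 0], "twist": [0, 0, -0.01]}, {"translation": [0.13, -0.18, 0], "twist": [0, 0, -0.03]}, {"translation": [0.2, -0.27, -0.1], "twist": [0, 0, -0.05]}, {"translation": [0.25, -0.36, -0.25], "twist": [0, 0, -0.05]}, {"translation": [0.25, -0.36, -0.45], "twist": [0, 0, -0.05]}, {"translation": [0.25, -0.36, -0.65], "twist": [0, 0, -0.05]}, {"translation": [0.25, -0.36, -0.8], "twist": [0, 0, -0.05]}, {"translation": [0.25, -0.36, -0.92], "twist": [0, 0, -0.05]}, {"translation": [0.25, -0.36, -0.98], "twist": [0, 0, -0.05]}, {"translation": [0.25, -0.36, -0.98], "twist": [0, 0, -0.05]}])

```text
t: 6.15
ee_pos: [671.3, 71.5, 205.7]
orientation: [-0.41, -3.113, 0.001]
ft_force: [0.8, 0.9, -0.0]
width: 87.9
```

Request:
send_rows(commands=[{"translation": [0, 0, 0]}, {"translation": [0, 0, 0]}, {"translation": [0, 0, 0]}, {"translation": [0, 0, 0]}, {"translation": [0, 0, 0]}, {"translation": [0, 0, 0]}, {"translation": [0, 0, 0]}, {"translation": [0, 0, 0]}, {"translation": [0, 0, 0]}, {"translation": [0, 0, 0]}], grip=1)

```text
validation failed for argument at $.co...
```

Request:
send_rows(commands=[{"translation": [0, 0, 0], "twist": [0, 0, 0]}, {"translation": [0, 0, 0], "twist": [0, 0, 0]}, {"translation": [0, 0, 0], "twist": [0, 0, 0]}, {"translation": [0, 0, 0], "twist": [0, 0, 0]}, {"translation": [0, 0, 0], "twist": [0, 0, 0]}, {"translation": [0, 0, 0], "twist": [0, 0, 0]}, {"translation": [0, 0, 0], "twist": [0, 0, 0]}, {"translation": [0, 0, 0], "twist": [0, 0, 0]}, {"translation": [0, 0, 0], "twist": [0, 0, 0]}, {"translation": [0, 0, 0], "twist": [0, 0, 0]}], grip=1)

```text
t: 7.15
ee_pos: [671.7, 71.6, 206.9]
orientation: [0.41, 3.115, 0.0]
ft_force: [-1.3, -0.4, 3.4]
width: 45.9
```

Request:
send_rows(commands=[{"translation": [0, 0, 0.04], "twist": [0, 0, 0]}, {"translation": [0, 0, 0.12], "twist": [0, 0, 0]}, {"translation": [0, 0, 0.22], "twist": [0, 0, 0]}, {"translation": [-0.03, 0, 0.32], "twist": [0, 0, 0.02]}, {"translation": [-0.09, 0.01, 0.4], "twist": [0, 0, 0.05]}, {"translation": [-0.17, 0.02, 0.46], "twist": [0, 0, 0.09]}, {"translation": [-0.26, 0.03, 0.5], "twist": [0, 0, 0.13]}, {"translation": [-0.36, 0.04, 0.5], "twist": [0, 0, 0.17]}, {"translation": [-0.46, 0.05, 0.5], "twist": [0, 0, 0.22]}, {"translation": [-0.57, 0.06, 0.5], "twist": [0, 0, 0.27]}])

```text
t: 8.15
ee_pos: [613.4, 77.7, 256.3]
orientation: [-0.195, -3.135, 0.0]
ft_force: [1.1, -0.2, -1.8]
width: 46.0
```

Request:
send_rows(commands=[{"translation": [-0.1, 0.01, 0], "twist": [0, 0, 0]}, {"translation": [-0.2, 0.02, 0], "twist": [0, 0, 0]}, {"translation": [-0.3, 0.03, 0], "twist": [0, 0, 0]}, {"translation": [-0.4, 0.04, 0], "twist": [0, 0, 0]}, {"translation": [-0.5, 0.05, 0], "twist": [0, 0, 0]}, {"translation": [-0.6, 0.06, 0], "twist": [0, 0, 0]}, {"translation": [-0.7, 0.07, 0], "twist": [0, 0, 0]}, {"translation": [-0.8, 0.08, 0], "twist": [0, 0, 0]}, {"translation": [-0.9, 0.09, 0], "twist": [0, 0, 0]}, {"translation": [-1, 0.1, 0], "twist": [0, 0, 0]}])

```text
t: 9.15
ee_pos: [513.8, 87.6, 256.7]
orientation: [0.199, 3.135, 0.0]
ft_force: [0.5, -0.2, -1.6]
width: 45.9
```

Request:
send_rows(commands=[{"translation": [-0.1, 0, 0], "twist": [0, 0, 0]}, {"translation": [-0.2, 0, 0], "twist": [0, 0, 0]}, {"translation": [-0.3, 0, 0], "twist": [0, 0, 0]}, {"translation": [-0.39, 0, 0], "twist": [0, 0, 0]}, {"translation": [-0.47, 0, 0], "twist": [0, 0, 0]}, {"translation": [-0.53, 0, 0], "twist": [0, 0, 0]}, {"translation": [-0.58, 0, 0], "twist": [0, 0, 0]}, {"translation": [-0.61, 0, 0], "twist": [0, 0, 0]}, {"translation": [-0.62, 0, 0], "twist": [0, 0, 0]}, {"translation": [-0.62, 0, 0], "twist": [0, 0, 0]}])

```text
t: 10.15
ee_pos: [452.7, 87.6, 256.7]
orientation: [0.199, 3.135, 0.0]
ft_force: [0.9, 0.0, -0.9]
width: 45.8
```

Run:
```python
from ov import *
SH["N"]=(156,78);SH["R"]=(140,62)
d=shot("wrist",[("R",452.6,87.1,-7.3,-34),("N",452.6,87.1,-7.3,-34)],"w2"); o=ctrl.get_obs();print(o["ee_pos"],o["orientation"],o["ft_force"])
d=shot("top",[],"t2")
```

```text
[452.82648934  87.5614424  256.73611479] [1.99110120e-01 3.13487487e+00 1.19191331e-04] [ 0.46974651  0.24430924 -2.82823462]
```

View pics/w2.png

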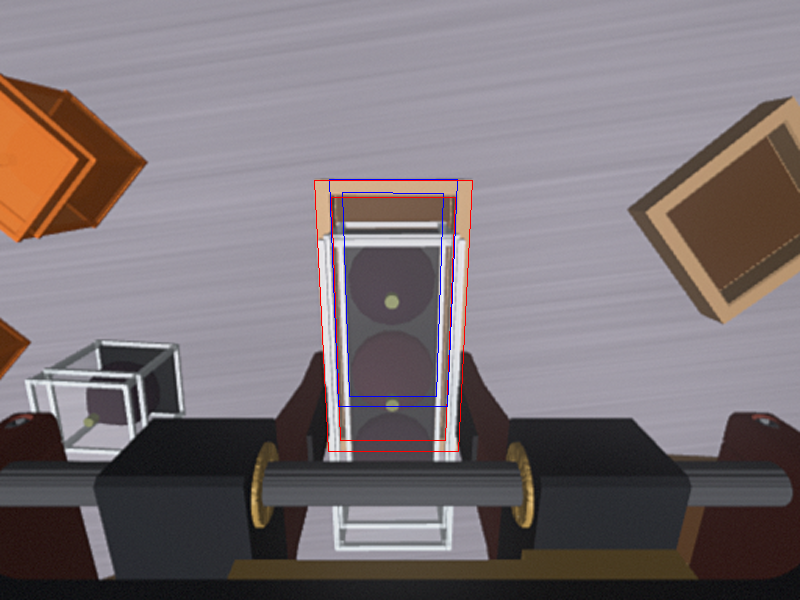

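The wide-line overlay lies on the nest rim (315–472, 180–452), so the nest pose is right. I'll check the held pack's near rim corners (320,238), (466,238).

Run:
```python
import pickle
from fit import *
d=pickle.load(open("w2.pkl","rb"))
q=np.array([ray(d,np.array(p)*.64-.5,z) for p,z in [((321,239),102),((466,238),102),((337,226),50),((445,225),50)]]);print(q.round(1).tolist(),(q[:2].mean(0)+62*np.array([np.cos(-.127),np.sin(-.127)])).round(1),(q[2:].mean(0)+62*np.array([np.cos(-.127),np.sin(-.127)])).round(1))
```

```text
[[388.9, 72.4], [394.3, 117.8], [390.7, 70.6], [396.1, 117.1]] [453.1  87.2] [454.9  86. ]
```

Request:
send_rows(commands=[{"translation": [0, 0, -0.05], "twist": [0, 0, 0]}, {"translation": [0, 0, -0.12], "twist": [0, 0, 0]}, {"translation": [0, 0, -0.2], "twist": [0, 0, 0]}, {"translation": [0, 0, -0.28], "twist": [0, 0, 0]}, {"translation": [0, 0, -0.34], "twist": [0, 0, 0]}, {"translation": [0, 0, -0.39], "twist": [0, 0, 0]}, {"translation": [0, 0, -0.42], "twist": [0, 0, 0]}, {"translation": [0, 0, -0.44], "twist": [0, 0, 0]}, {"translation": [0, 0, -0.45], "twist": [0, 0, 0]}, {"translation": [0, 0, -0.46], "twist": [0, 0, 0]}])

```text
t: 11.25
ee_pos: [452.7, 87.6, 210.8]
orientation: [0.199, 3.135, 0.0]
ft_force: [-5.6, -1.9, 16.7]
width: 45.5
```

Contact (17 N) on the floor. I'll release and rise.

Request:
send_rows(commands=[{"translation": [0, 0, 0], "twist": [0, 0, 0]}, {"translation": [0, 0, 0], "twist": [0, 0, 0]}, {"translation": [0, 0, 0], "twist": [0, 0, 0]}, {"translation": [0, 0, 0], "twist": [0, 0, 0]}, {"translation": [0, 0, 0], "twist": [0, 0, 0]}, {"translation": [0, 0, 0.05], "twist": [0, 0, 0]}, {"translation": [0, 0, 0.15], "twist": [0, 0, 0]}, {"translation": [0, 0, 0.3], "twist": [0, 0, 0]}, {"translation": [0, 0, 0.5], "twist": [0, 0, 0]}, {"translation": [0, 0, 0.7], "twist": [0, 0, 0]}], grip=-1)

```text
t: 12.25
ee_pos: [452.5, 87.5, 282.0]
orientation: [-0.199, -3.135, 0.0]
ft_force: [0.9, 0.4, 0.2]
width: 87.9
```

Run:
```python
from ov import *
shot("wrist",[("small",474,-70,-7,0)],"w3")
t=pickle.load(open("top0.pkl","rb"))
for n,P in dict(small=[(275,384),(353,398),(340,465),(265,452)],wide=[(545,155),(638,128),(681,260),(588,285)],round=[(568,490),(672,490),(620,447),(617,540)]).items():
    q=np.array([ray(t,np.array(p)/4.2+[204.5,97.5],52) for p in P]); print(n,q.round(0).tolist(),q.mean(0).round(1))
```

```text
small [[502.0, -47.0], [492.0, -97.0], [449.0, -89.0], [457.0, -40.0]] [474.9 -68.4]
wide [[656.0, -227.0], [675.0, -289.0], [584.0, -314.0], [567.0, -252.0]] [ 620.6 -270.4]
round [[433.0, -235.0], [433.0, -302.0], [460.0, -269.0], [400.0, -265.0]] [ 431.5 -267.7]
```

View pics/w3.png

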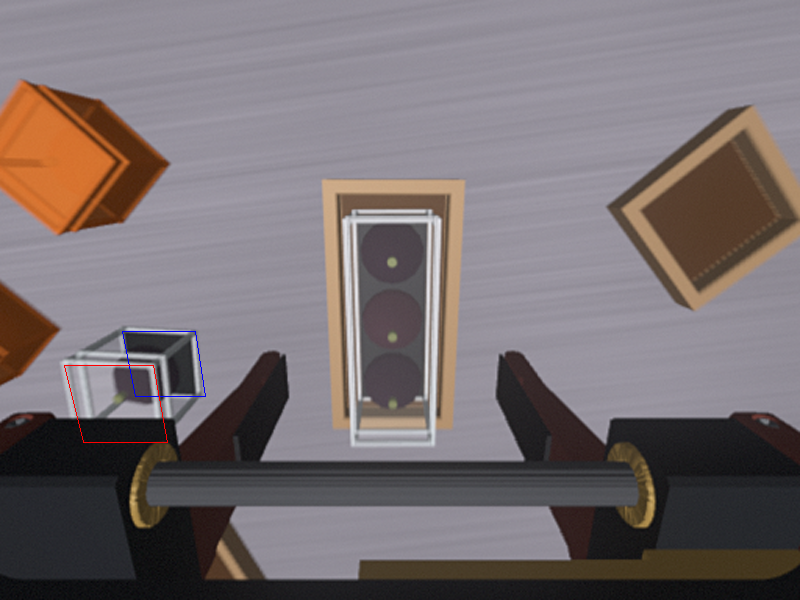

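The long pack stands in its nest (345–440 inside the 323–465 rim). The small pack shows at (65–200, 328–440), matching the prediction. I'll go above it.

Request:
send_rows(commands=[{"translation": [0.02, -0.06, 0], "twist": [0, 0, 0]}, {"translation": [0.05, -0.16, 0], "twist": [0, 0, -0.02]}, {"translation": [0.08, -0.26, 0], "twist": [0, 0, -0.04]}, {"translation": [0.1, -0.37, 0], "twist": [0, 0, -0.06]}, {"translation": [0.13, -0.48, 0], "twist": [0, 0, -0.06]}, {"translation": [0.16, -0.59, 0], "twist": [0, 0, -0.06]}, {"translation": [0.18, -0.7, 0], "twist": [0, 0, -0.06]}, {"translation": [0.2, -0.8, 0], "twist": [0, 0, -0.06]}, {"translation": [0.21, -0.9, 0], "twist": [0, 0, -0.06]}, {"translation": [0.22, -1, 0], "twist": [0, 0, -0.06]}])

```text
t: 13.3
ee_pos: [474.6, -13.3, 280.7]
orientation: [-0.246, -3.132, 0.0]
ft_force: [0.0, -0.4, 0.2]
width: 87.9
```

Run:
```python
from ov import *
shot("wrist",[("small",474,-69,-9,0)],"w4")
```

```text
(no output)
```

View pics/w4.png

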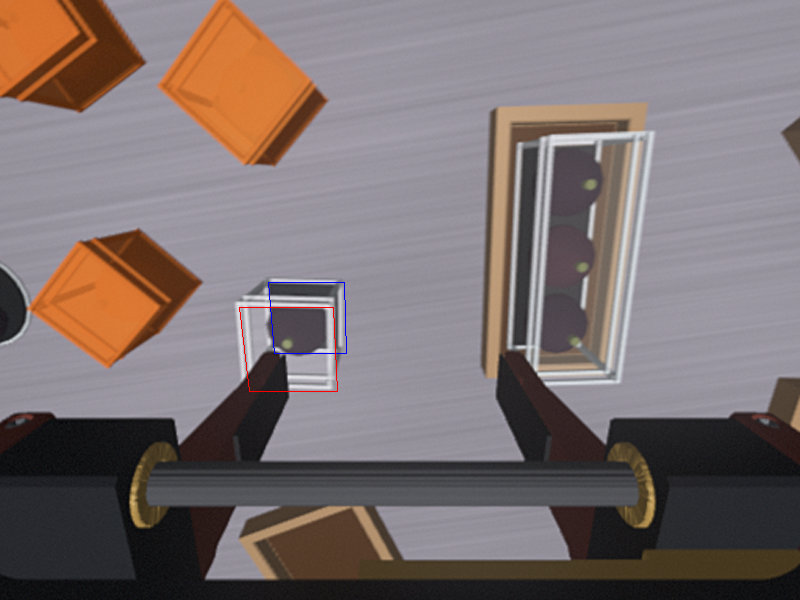

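The base overlay fits within 2 px and the top rim is about 4 px high, so I'll take x = 472.5. Cube at (200,280) is clear of the finger path. Descend and grip.

Request:
send_rows(commands=[{"translation": [0, -0.12, 0], "twist": [0, 0, 0]}, {"translation": [-0.01, -0.28, 0], "twist": [0, 0, 0]}, {"translation": [-0.02, -0.44, 0], "twist": [0, 0, 0]}, {"translation": [-0.02, -0.56, -0.05], "twist": [0, 0, 0]}, {"translation": [-0.02, -0.56, -0.2], "twist": [0, 0, 0]}, {"translation": [-0.02, -0.56, -0.37], "twist": [0, 0, 0]}, {"translation": [-0.02, -0.56, -0.54], "twist": [0, 0, 0]}, {"translation": [-0.02, -0.56, -0.68], "twist": [0, 0, 0]}, {"translation": [-0.02, -0.56, -0.75], "twist": [0, 0, 0]}, {"translation": [-0.02, -0.56, -0.75], "twist": [0, 0, 0]}])

```text
t: 14.35
ee_pos: [472.2, -68.6, 204.7]
orientation: [-0.246, -3.13, -0.0]
ft_force: [0.2, -0.3, -0.3]
width: 88.0
```

Request:
send_rows(commands=[{"translation": [0, 0, 0], "twist": [0, 0, 0]}, {"translation": [0, 0, 0], "twist": [0, 0, 0]}, {"translation": [0, 0, 0], "twist": [0, 0, 0]}, {"translation": [0, 0, 0], "twist": [0, 0, 0]}, {"translation": [0, 0, 0], "twist": [0, 0, 0]}, {"translation": [0, 0, 0], "twist": [0, 0, 0]}, {"translation": [0, 0, 0], "twist": [0, 0, 0]}, {"translation": [0, 0, 0], "twist": [0, 0, 0]}, {"translation": [0, 0, 0], "twist": [0, 0, 0]}, {"translation": [0, 0, 0], "twist": [0, 0, 0]}], grip=1)

```text
t: 15.35
ee_pos: [472.7, -68.5, 205.9]
orientation: [0.246, 3.132, -0.0]
ft_force: [-1.0, 0.4, 6.4]
width: 47.9
```

Request:
send_rows(commands=[{"translation": [0, 0, 0.05], "twist": [0, 0, 0]}, {"translation": [0, 0, 0.15], "twist": [0, 0, 0]}, {"translation": [0, 0, 0.27], "twist": [0, 0, 0]}, {"translation": [0, 0.02, 0.4], "twist": [0, 0, 0.02]}, {"translation": [0, 0.06, 0.52], "twist": [0, 0, 0.04]}, {"translation": [0, 0.11, 0.63], "twist": [0, 0, 0.07]}, {"translation": [0, 0.17, 0.73], "twist": [0, 0, 0.11]}, {"translation": [0, 0.25, 0.8], "twist": [0, 0, 0.15]}, {"translation": [0, 0.34, 0.84], "twist": [0, 0, 0.2]}, {"translation": [0, 0.44, 0.85], "twist": [0, 0, 0.25]}])

```text
t: 16.35
ee_pos: [472.6, -23.6, 291.1]
orientation: [0.046, 3.141, -0.0]
ft_force: [0.3, -0.4, -0.9]
width: 48.0
```

Request:
send_rows(commands=[{"translation": [-0.02, 0.1, 0], "twist": [0, 0, 0.05]}, {"translation": [-0.04, 0.2, 0], "twist": [0, 0, 0.1]}, {"translation": [-0.06, 0.3, 0], "twist": [0, 0, 0.15]}, {"translation": [-0.08, 0.4, 0], "twist": [0, 0, 0.2]}, {"translation": [-0.1, 0.5, 0], "twist": [0, 0, 0.25]}, {"translation": [-0.12, 0.6, 0], "twist": [0, 0, 0.3]}, {"translation": [-0.14, 0.7, 0], "twist": [0, 0, 0.35]}, {"translation": [-0.16, 0.8, 0], "twist": [0, 0, 0.4]}, {"translation": [-0.18, 0.9, 0], "twist": [0, 0, 0.45]}, {"translation": [-0.2, 1, 0], "twist": [0, 0, 0.5]}])

```text
t: 17.35
ee_pos: [452.4, 76.4, 290.7]
orientation: [-0.345, 3.122, 0.0]
ft_force: [-0.6, -0.6, -0.6]
width: 48.0
```

Request:
send_rows(commands=[{"translation": [-0.02, 0.1, 0], "twist": [0, 0, 0.05]}, {"translation": [-0.04, 0.2, 0], "twist": [0, 0, 0.1]}, {"translation": [-0.06, 0.3, 0], "twist": [0, 0, 0.15]}, {"translation": [-0.08, 0.4, 0], "twist": [0, 0, 0.2]}, {"translation": [-0.1, 0.5, 0], "twist": [0, 0, 0.25]}, {"translation": [-0.12, 0.6, 0], "twist": [0, 0, 0.3]}, {"translation": [-0.14, 0.7, 0], "twist": [0, 0, 0.35]}, {"translation": [-0.16, 0.8, 0], "twist": [0, 0, 0.4]}, {"translation": [-0.18, 0.9, 0], "twist": [0, 0, 0.45]}, {"translation": [-0.2, 1, 0], "twist": [0, 0, 0.5]}])

```text
t: 18.35
ee_pos: [432.4, 176.4, 290.7]
orientation: [-0.732, 3.055, 0.0]
ft_force: [-0.4, -0.5, -0.5]
width: 47.8
```

Request:
send_rows(commands=[{"translation": [-0.02, 0.12, 0], "twist": [0, 0, 0.05]}, {"translation": [-0.04, 0.25, 0], "twist": [0, 0, 0.1]}, {"translation": [-0.06, 0.38, 0], "twist": [0, 0, 0.15]}, {"translation": [-0.08, 0.51, 0], "twist": [0, 0, 0.2]}, {"translation": [-0.1, 0.64, -0.05], "twist": [0, 0, 0.25]}, {"translation": [-0.12, 0.76, -0.12], "twist": [0, 0, 0.27]}, {"translation": [-0.13, 0.86, -0.2], "twist": [0, 0, 0.27]}, {"translation": [-0.14, 0.94, -0.27], "twist": [0, 0, 0.27]}, {"translation": [-0.15, 0.99, -0.33], "twist": [0, 0, 0.27]}, {"translation": [-0.15, 1, -0.35], "twist": [0, 0, 0.27]}])

```text
t: 19.35
ee_pos: [417.3, 275.9, 254.7]
orientation: [0.933, -2.998, 0.001]
ft_force: [0.7, -0.4, -0.6]
width: 48.1
```

Run:
```python
from ov import *
SH["N"]=(80,80)
o=ctrl.get_obs();print(o["ee_pos"],o["orientation"],o["ft_force"],o["width"])
z=o["ee_pos"][2]-205.9
shot("wrist",[("N",417.2,275.4,34.4,-34),("small",o["ee_pos"][0],o["ee_pos"][1],34.4,z)],"w5")
```

```text
[417.27810252 275.87255489 254.68010908] [ 9.33459501e-01 -2.99827151e+00  6.21162036e-04] [ 0.65584375 -0.37584751 -0.63625833] 48.055154421066185
```

View pics/w5.png

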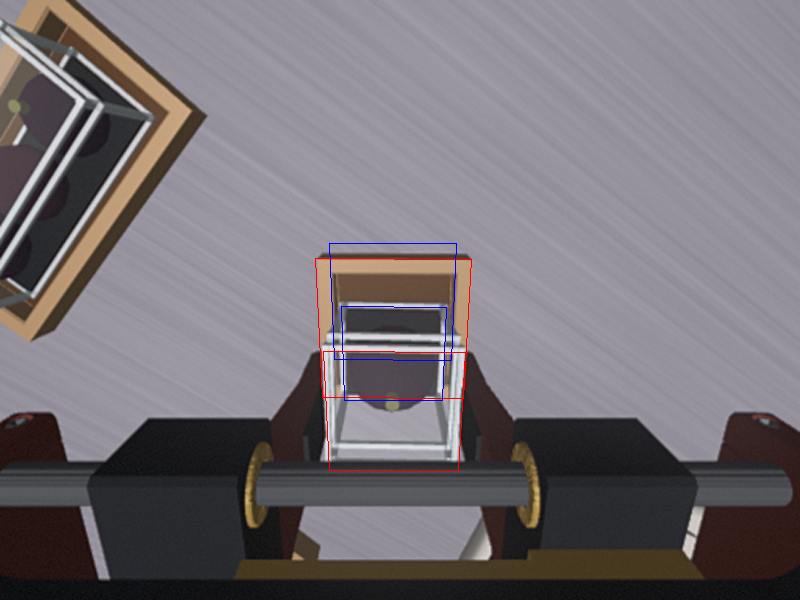

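The nest overlay sits on the rim (316–471, 258) and the held pack lies within 2 mm of its predicted place. Lower.

Request:
send_rows(commands=[{"translation": [0, 0, -0.05], "twist": [0, 0, 0]}, {"translation": [0, 0, -0.12], "twist": [0, 0, 0]}, {"translation": [0, 0, -0.2], "twist": [0, 0, 0]}, {"translation": [0, 0, -0.27], "twist": [0, 0, 0]}, {"translation": [0, 0, -0.33], "twist": [0, 0, 0]}, {"translation": [0, 0, -0.38], "twist": [0, 0, 0]}, {"translation": [0, 0, -0.41], "twist": [0, 0, 0]}, {"translation": [0, 0, -0.43], "twist": [0, 0, 0]}, {"translation": [0, 0, -0.44], "twist": [0, 0, 0]}, {"translation": [0, 0, -0.445], "twist": [0, 0, 0]}])

```text
t: 20.4
ee_pos: [417.6, 275.6, 211.2]
orientation: [-0.933, 3.0, 0.0]
ft_force: [0.6, 0.3, -0.9]
width: 48.4
```

Request:
send_rows(commands=[{"translation": [0, 0, -0.002], "twist": [0, 0, 0]}, {"translation": [0, 0, -0.004], "twist": [0, 0, 0]}, {"translation": [0, 0, -0.006], "twist": [0, 0, 0]}, {"translation": [0, 0, -0.008], "twist": [0, 0, 0]}, {"translation": [0, 0, -0.01], "twist": [0, 0, 0]}, {"translation": [0, 0, -0.012], "twist": [0, 0, 0]}, {"translation": [0, 0, -0.013], "twist": [0, 0, 0]}, {"translation": [0, 0, -0.014], "twist": [0, 0, 0]}, {"translation": [0, 0, -0.015], "twist": [0, 0, 0]}, {"translation": [0, 0, -0.015], "twist": [0, 0, 0]}])

```text
t: 21.4
ee_pos: [417.6, 275.6, 209.9]
orientation: [-0.933, 3.0, 0.0]
ft_force: [-1.4, -1.7, 5.0]
width: 48.2
```

Light contact (5 N). Release and go to the round pack, turning the jaw to about 30°, clear of the cubes.

Request:
send_rows(commands=[{"translation": [0, 0, 0], "twist": [0, 0, 0]}, {"translation": [0, 0, 0], "twist": [0, 0, 0]}, {"translation": [0, 0, 0], "twist": [0, 0, 0]}, {"translation": [0, 0, 0], "twist": [0, 0, 0]}, {"translation": [0, 0, 0], "twist": [0, 0, 0]}, {"translation": [0, 0, 0.06], "twist": [0, 0, 0]}, {"translation": [0, 0, 0.18], "twist": [0, 0, 0]}, {"translation": [0, 0, 0.34], "twist": [0, 0, 0]}, {"translation": [0, -0.02, 0.54], "twist": [0, 0, 0]}, {"translation": [0, -0.08, 0.75], "twist": [0, 0, 0]}], grip=-1)

```text
t: 22.4
ee_pos: [417.6, 267.7, 286.2]
orientation: [-0.934, 2.999, 0.0]
ft_force: [0.6, 0.4, 0.1]
width: 87.8
```

Run:
```python
from ov import *
SH["N"]=(80,80)
shot("wrist",[("N",417.2,275.4,34.4,-34),("small",417.4,275.6,34.4,4)],"w6")
```

```text
(no output)
```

View pics/w6.png

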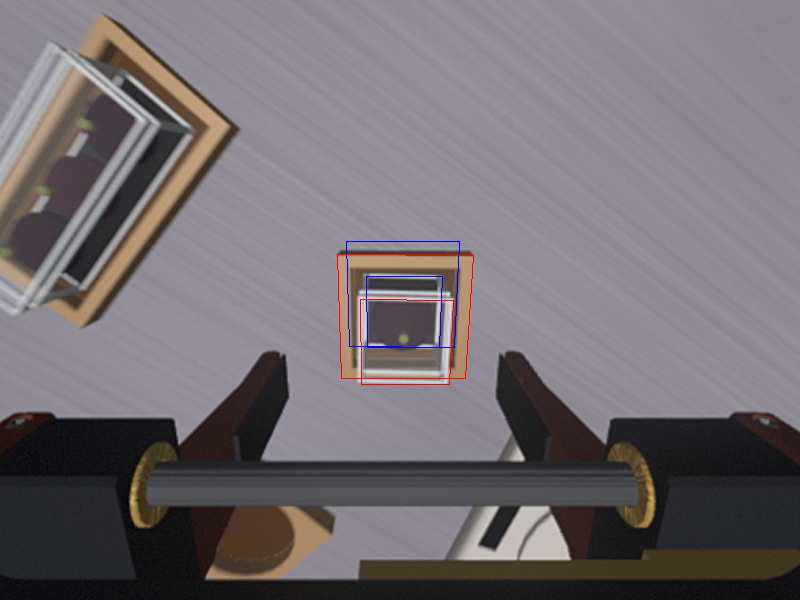

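Request:
send_rows(commands=[{"translation": [0, -0.1, 0], "twist": [0, 0, -0.1]}, {"translation": [0.01, -0.2, 0], "twist": [0, 0, -0.2]}, {"translation": [0.01, -0.3, 0], "twist": [0, 0, -0.3]}, {"translation": [0.02, -0.4, 0], "twist": [0, 0, -0.4]}, {"translation": [0.02, -0.5, 0], "twist": [0, 0, -0.5]}, {"translation": [0.02, -0.6, 0], "twist": [0, 0, -0.6]}, {"translation": [0.03, -0.7, 0], "twist": [0, 0, -0.7]}, {"translation": [0.03, -0.8, 0], "twist": [0, 0, -0.75]}, {"translation": [0.03, -0.9, 0], "twist": [0, 0, -0.8]}, {"translation": [0.03, -1, 0], "twist": [0, 0, -0.82]}])

```text
t: 23.45
ee_pos: [420.6, 166.8, 284.8]
orientation: [-0.302, 3.127, 0.0]
ft_force: [-0.3, 0.5, 0.8]
width: 87.8
```

Request:
send_rows(commands=[{"translation": [0, -0.1, 0], "twist": [0, 0, -0.1]}, {"translation": [0.01, -0.2, 0], "twist": [0, 0, -0.2]}, {"translation": [0.01, -0.3, 0], "twist": [0, 0, -0.3]}, {"translation": [0.02, -0.4, 0], "twist": [0, 0, -0.4]}, {"translation": [0.02, -0.5, 0], "twist": [0, 0, -0.5]}, {"translation": [0.02, -0.6, 0], "twist": [0, 0, -0.6]}, {"translation": [0.03, -0.7, 0], "twist": [0, 0, -0.7]}, {"translation": [0.03, -0.8, 0], "twist": [0, 0, -0.75]}, {"translation": [0.03, -0.9, 0], "twist": [0, 0, -0.8]}, {"translation": [0.03, -1, 0], "twist": [0, 0, -0.82]}])

```text
t: 24.45
ee_pos: [423.6, 66.7, 284.7]
orientation: [-0.342, -3.123, 0.0]
ft_force: [1.0, -0.2, 0.3]
width: 87.8
```

Request:
send_rows(commands=[{"translation": [0, -0.1, 0], "twist": [0, 0, -0.1]}, {"translation": [0.01, -0.2, 0], "twist": [0, 0, -0.2]}, {"translation": [0.01, -0.3, 0], "twist": [0, 0, -0.3]}, {"translation": [0.02, -0.4, 0], "twist": [0, 0, -0.4]}, {"translation": [0.02, -0.5, 0], "twist": [0, 0, -0.5]}, {"translation": [0.02, -0.6, 0], "twist": [0, 0, -0.6]}, {"translation": [0.03, -0.7, 0], "twist": [0, 0, -0.7]}, {"translation": [0.03, -0.8, 0], "twist": [0, 0, -0.75]}, {"translation": [0.03, -0.9, 0], "twist": [0, 0, -0.8]}, {"translation": [0.03, -1, 0], "twist": [0, 0, -0.82]}])

```text
t: 25.45
ee_pos: [426.5, -33.3, 284.6]
orientation: [-0.97, -2.988, 0.0]
ft_force: [-0.2, 0.5, -0.6]
width: 87.7
```

Request:
send_rows(commands=[{"translation": [0, -0.1, 0], "twist": [0, 0, -0.1]}, {"translation": [0.01, -0.2, 0], "twist": [0, 0, -0.2]}, {"translation": [0.01, -0.3, 0], "twist": [0, 0, -0.3]}, {"translation": [0.02, -0.4, 0], "twist": [0, 0, -0.4]}, {"translation": [0.02, -0.5, 0], "twist": [0, 0, -0.5]}, {"translation": [0.02, -0.6, 0], "twist": [0, 0, -0.6]}, {"translation": [0.03, -0.7, 0], "twist": [0, 0, -0.7]}, {"translation": [0.03, -0.8, 0], "twist": [0, 0, -0.75]}, {"translation": [0.03, -0.9, 0], "twist": [0, 0, -0.8]}, {"translation": [0.03, -1, 0], "twist": [0, 0, -0.82]}])

```text
t: 26.45
ee_pos: [429.6, -133.3, 284.7]
orientation: [-1.558, -2.728, 0.0]
ft_force: [0.0, 0.7, 0.5]
width: 88.0
```

Request:
send_rows(commands=[{"translation": [0, -0.1, 0], "twist": [0, 0, 0]}, {"translation": [0.01, -0.2, 0], "twist": [0, 0, 0]}, {"translation": [0.01, -0.3, 0], "twist": [0, 0, 0]}, {"translation": [0.02, -0.4, 0], "twist": [0, 0, 0]}, {"translation": [0.02, -0.5, 0], "twist": [0, 0, 0]}, {"translation": [0.02, -0.6, 0], "twist": [0, 0, 0]}, {"translation": [0.02, -0.7, 0], "twist": [0, 0, 0]}, {"translation": [0.02, -0.78, 0], "twist": [0, 0, 0]}, {"translation": [0.02, -0.84, 0], "twist": [0, 0, 0]}, {"translation": [0.02, -0.86, 0], "twist": [0, 0, 0]}])

```text
t: 27.45
ee_pos: [431.6, -219.0, 284.7]
orientation: [1.557, 2.728, -0.0]
ft_force: [-0.3, -0.0, 0.6]
width: 87.7
```

Run:
```python
from ov import *
shot("wrist",[("round",431.5,-267.7,0,0)],"w7")
```

```text
(no output)
```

View pics/w7.png

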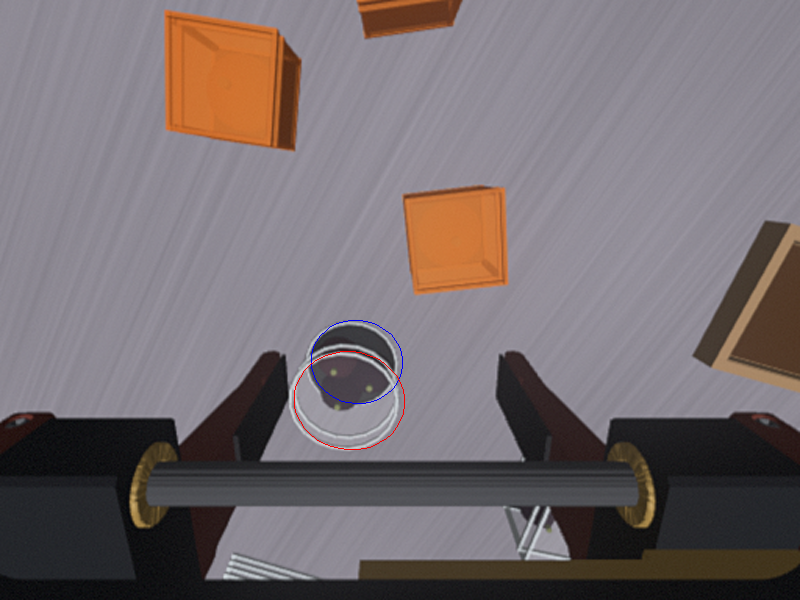

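The small pack is seated, its base inside the recess. The round tub (rim centre 345,397) is about 1 mm from prediction; target (430,−267), jaws clear of the cubes.

Request:
send_rows(commands=[{"translation": [0, -0.12, 0], "twist": [0, 0, 0]}, {"translation": [-0.01, -0.26, 0], "twist": [0, 0, 0]}, {"translation": [-0.02, -0.4, 0], "twist": [0, 0, 0]}, {"translation": [-0.02, -0.48, -0.05], "twist": [0, 0, 0]}, {"translation": [-0.02, -0.48, -0.2], "twist": [0, 0, 0]}, {"translation": [-0.02, -0.48, -0.38], "twist": [0, 0, 0]}, {"translation": [-0.02, -0.48, -0.56], "twist": [0, 0, 0]}, {"translation": [-0.02, -0.48, -0.7], "twist": [0, 0, 0]}, {"translation": [-0.02, -0.48, -0.78], "twist": [0, 0, 0]}, {"translation": [-0.02, -0.48, -0.79], "twist": [0, 0, 0]}])

```text
t: 28.5
ee_pos: [429.3, -266.5, 204.6]
orientation: [-1.556, -2.727, -0.0]
ft_force: [-0.2, -0.4, -0.7]
width: 87.8
```

Request:
send_rows(commands=[{"translation": [0, 0, 0], "twist": [0, 0, 0]}, {"translation": [0, 0, 0], "twist": [0, 0, 0]}, {"translation": [0, 0, 0], "twist": [0, 0, 0]}, {"translation": [0, 0, 0], "twist": [0, 0, 0]}, {"translation": [0, 0, 0], "twist": [0, 0, 0]}, {"translation": [0, 0, 0], "twist": [0, 0, 0]}, {"translation": [0, 0, 0], "twist": [0, 0, 0]}, {"translation": [0, 0, 0], "twist": [0, 0, 0]}, {"translation": [0, 0, 0], "twist": [0, 0, 0]}, {"translation": [0, 0, 0], "twist": [0, 0, 0]}], grip=1)

```text
t: 29.5
ee_pos: [429.8, -266.6, 206.2]
orientation: [1.556, 2.728, -0.0]
ft_force: [-1.9, 1.0, 6.2]
width: 61.5
```

Request:
send_rows(commands=[{"translation": [0, 0, 0.05], "twist": [0, 0, 0]}, {"translation": [0, 0, 0.15], "twist": [0, 0, 0]}, {"translation": [0, 0, 0.27], "twist": [0, 0, 0]}, {"translation": [0.01, 0.02, 0.4], "twist": [0, 0, 0]}, {"translation": [0.02, 0.05, 0.53], "twist": [0, 0, 0]}, {"translation": [0.03, 0.1, 0.65], "twist": [0, 0, 0]}, {"translation": [0.05, 0.16, 0.75], "twist": [0, 0, 0]}, {"translation": [0.07, 0.23, 0.82], "twist": [0, 0, 0]}, {"translation": [0.1, 0.31, 0.85], "twist": [0, 0, 0]}, {"translation": [0.13, 0.4, 0.85], "twist": [0, 0, 0]}])

```text
t: 30.5
ee_pos: [442.9, -225.7, 291.0]
orientation: [1.556, 2.728, 0.0]
ft_force: [-0.2, 0.2, -1.6]
width: 61.9
```

Request:
send_rows(commands=[{"translation": [0.03, 0.1, 0], "twist": [0, 0, 0]}, {"translation": [0.07, 0.2, 0], "twist": [0, 0, 0]}, {"translation": [0.1, 0.3, 0], "twist": [0, 0, 0]}, {"translation": [0.14, 0.4, 0], "twist": [0, 0, 0]}, {"translation": [0.17, 0.5, 0], "twist": [0, 0, 0]}, {"translation": [0.21, 0.6, 0], "twist": [0, 0, 0]}, {"translation": [0.24, 0.7, 0], "twist": [0, 0, 0]}, {"translation": [0.28, 0.8, 0], "twist": [0, 0, 0]}, {"translation": [0.31, 0.9, 0], "twist": [0, 0, 0]}, {"translation": [0.35, 1, 0], "twist": [0, 0, 0]}])

```text
t: 31.5
ee_pos: [477.8, -125.6, 290.7]
orientation: [-1.557, -2.729, 0.0]
ft_force: [0.4, 1.2, -1.7]
width: 61.6
```

Request:
send_rows(commands=[{"translation": [0.03, 0.1, 0], "twist": [0, 0, 0]}, {"translation": [0.07, 0.2, 0], "twist": [0, 0, 0]}, {"translation": [0.1, 0.3, 0], "twist": [0, 0, 0]}, {"translation": [0.14, 0.4, 0], "twist": [0, 0, 0]}, {"translation": [0.17, 0.5, 0], "twist": [0, 0, 0]}, {"translation": [0.21, 0.6, 0], "twist": [0, 0, 0]}, {"translation": [0.24, 0.7, 0], "twist": [0, 0, 0]}, {"translation": [0.28, 0.8, 0], "twist": [0, 0, 0]}, {"translation": [0.31, 0.9, 0], "twist": [0, 0, 0]}, {"translation": [0.35, 1, 0], "twist": [0, 0, 0]}])

```text
t: 32.5
ee_pos: [512.8, -25.6, 290.6]
orientation: [-1.557, -2.729, 0.0]
ft_force: [0.0, 0.0, -0.8]
width: 61.5
```

Request:
send_rows(commands=[{"translation": [0.03, 0.1, 0], "twist": [0, 0, 0]}, {"translation": [0.07, 0.2, 0], "twist": [0, 0, 0]}, {"translation": [0.1, 0.3, 0], "twist": [0, 0, 0]}, {"translation": [0.14, 0.4, 0], "twist": [0, 0, 0]}, {"translation": [0.17, 0.5, 0], "twist": [0, 0, 0]}, {"translation": [0.21, 0.6, 0], "twist": [0, 0, 0]}, {"translation": [0.24, 0.7, 0], "twist": [0, 0, 0]}, {"translation": [0.28, 0.8, 0], "twist": [0, 0, 0]}, {"translation": [0.31, 0.9, 0], "twist": [0, 0, 0]}, {"translation": [0.35, 1, 0], "twist": [0, 0, 0]}])

```text
t: 33.5
ee_pos: [547.8, 74.4, 290.6]
orientation: [-1.557, -2.729, 0.0]
ft_force: [-0.1, 0.5, -1.4]
width: 61.5
```

Request:
send_rows(commands=[{"translation": [0.03, 0.1, 0], "twist": [0, 0, 0]}, {"translation": [0.07, 0.2, 0], "twist": [0, 0, 0]}, {"translation": [0.1, 0.3, 0], "twist": [0, 0, 0]}, {"translation": [0.14, 0.4, 0], "twist": [0, 0, 0]}, {"translation": [0.17, 0.5, 0], "twist": [0, 0, 0]}, {"translation": [0.21, 0.6, 0], "twist": [0, 0, 0]}, {"translation": [0.24, 0.7, 0], "twist": [0, 0, 0]}, {"translation": [0.28, 0.8, 0], "twist": [0, 0, 0]}, {"translation": [0.31, 0.9, 0], "twist": [0, 0, 0]}, {"translation": [0.35, 1, 0], "twist": [0, 0, 0]}])

```text
t: 34.5
ee_pos: [582.8, 174.4, 290.6]
orientation: [-1.557, -2.729, 0.0]
ft_force: [-0.4, -0.3, -1.4]
width: 61.2
```

Request:
send_rows(commands=[{"translation": [0.04, 0.12, 0], "twist": [0, 0, 0]}, {"translation": [0.08, 0.25, 0], "twist": [0, 0, 0]}, {"translation": [0.13, 0.38, 0], "twist": [0, 0, 0]}, {"translation": [0.18, 0.51, 0], "twist": [0, 0, 0]}, {"translation": [0.23, 0.64, -0.05], "twist": [0, 0, 0]}, {"translation": [0.27, 0.76, -0.12], "twist": [0, 0, 0]}, {"translation": [0.31, 0.86, -0.2], "twist": [0, 0, 0]}, {"translation": [0.34, 0.94, -0.28], "twist": [0, 0, 0]}, {"translation": [0.36, 0.98, -0.33], "twist": [0, 0, 0]}, {"translation": [0.36, 0.99, -0.35], "twist": [0, 0, 0]}])

```text
t: 35.5
ee_pos: [618.5, 272.8, 254.5]
orientation: [-1.556, -2.728, 0.002]
ft_force: [0.3, -0.4, -1.7]
width: 62.3
```

Run:
```python
from ov import *
SH["N"]=(94,94)
o=ctrl.get_obs();print(o["ee_pos"],o["ft_force"],o["width"])
shot("wrist",[("N",618.7,272.5,-10.4,-34),("round",o["ee_pos"][0],o["ee_pos"][1],0,o["ee_pos"][2]-206)],"w8")
```

```text
[618.49624384 272.82483972 254.4941638 ] [ 0.26217931 -0.36355656 -1.67670707] 62.260844776082756
```

View pics/w8.png

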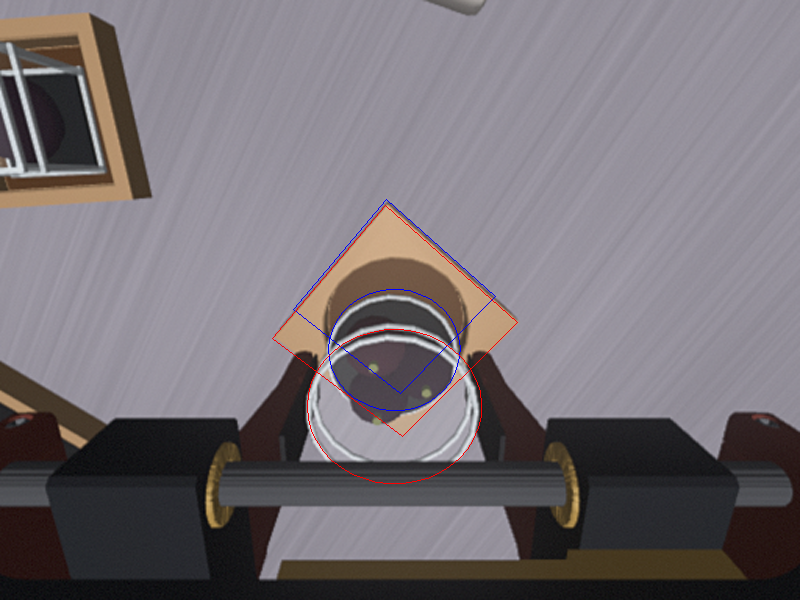

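The round nest overlay matches, and the held tub is centred over the recess within 2 mm. Lower.

Request:
send_rows(commands=[{"translation": [0, 0, -0.06], "twist": [0, 0, 0]}, {"translation": [0, 0, -0.15], "twist": [0, 0, 0]}, {"translation": [0, 0, -0.24], "twist": [0, 0, 0]}, {"translation": [0, 0, -0.32], "twist": [0, 0, 0]}, {"translation": [0, 0, -0.38], "twist": [0, 0, 0]}, {"translation": [0, 0, -0.42], "twist": [0, 0, 0]}, {"translation": [0, 0, -0.44], "twist": [0, 0, 0]}, {"translation": [0, 0, -0.45], "twist": [0, 0, 0]}, {"translation": [0, 0, -0.455], "twist": [0, 0, 0]}, {"translation": [0, 0, -0.46], "twist": [0, 0, 0]}])

```text
t: 36.55
ee_pos: [618.7, 272.7, 210.3]
orientation: [1.556, 2.729, 0.0]
ft_force: [-2.1, -0.4, 5.0]
width: 61.8
```

Contact at 5 N. Release and go to the wide pack.

Request:
send_rows(commands=[{"translation": [0, 0, 0], "twist": [0, 0, 0]}, {"translation": [0, 0, 0], "twist": [0, 0, 0]}, {"translation": [0, 0, 0], "twist": [0, 0, 0]}, {"translation": [0, 0, 0], "twist": [0, 0, 0]}, {"translation": [0, 0, 0], "twist": [0, 0, 0]}, {"translation": [0, 0, 0.06], "twist": [0, 0, 0]}, {"translation": [0, 0, 0.18], "twist": [0, 0, 0]}, {"translation": [0, 0, 0.34], "twist": [0, 0, 0]}, {"translation": [0, -0.02, 0.54], "twist": [0, 0, 0]}, {"translation": [0, -0.08, 0.75], "twist": [0, 0, 0]}], grip=-1)

```text
t: 37.55
ee_pos: [618.7, 264.9, 286.8]
orientation: [1.556, 2.729, 0.002]
ft_force: [-0.1, -0.1, -0.7]
width: 87.7
```

Request:
send_rows(commands=[{"translation": [0, -0.1, 0], "twist": [0, 0, -0.1]}, {"translation": [0, -0.2, 0], "twist": [0, 0, -0.2]}, {"translation": [0, -0.3, 0], "twist": [0, 0, -0.3]}, {"translation": [0, -0.4, 0], "twist": [0, 0, -0.4]}, {"translation": [0, -0.5, 0], "twist": [0, 0, -0.5]}, {"translation": [0, -0.6, 0], "twist": [0, 0, -0.6]}, {"translation": [0, -0.7, 0], "twist": [0, 0, -0.7]}, {"translation": [0, -0.8, 0], "twist": [0, 0, -0.8]}, {"translation": [0, -0.9, 0], "twist": [0, 0, -0.86]}, {"translation": [0, -1, 0], "twist": [0, 0, -0.92]}])

```text
t: 38.55
ee_pos: [618.8, 164.0, 285.8]
orientation: [2.139, 2.3, 0.002]
ft_force: [1.6, -0.2, 0.2]
width: 87.5
```

Request:
send_rows(commands=[{"translation": [0, -0.1, 0], "twist": [0, 0, -0.1]}, {"translation": [0, -0.2, 0], "twist": [0, 0, -0.2]}, {"translation": [0, -0.3, 0], "twist": [0, 0, -0.3]}, {"translation": [0, -0.4, 0], "twist": [0, 0, -0.4]}, {"translation": [0, -0.5, 0], "twist": [0, 0, -0.5]}, {"translation": [0, -0.6, 0], "twist": [0, 0, -0.6]}, {"translation": [0, -0.7, 0], "twist": [0, 0, -0.7]}, {"translation": [0, -0.8, 0], "twist": [0, 0, -0.8]}, {"translation": [0, -0.9, 0], "twist": [0, 0, -0.86]}, {"translation": [0, -1, 0], "twist": [0, 0, -0.92]}])

```text
t: 39.55
ee_pos: [618.6, 63.8, 285.0]
orientation: [2.607, 1.752, 0.001]
ft_force: [-0.4, 0.2, -0.6]
width: 87.8
```

Request:
send_rows(commands=[{"translation": [0, -0.1, 0], "twist": [0, 0, -0.1]}, {"translation": [0, -0.2, 0], "twist": [0, 0, -0.2]}, {"translation": [0, -0.3, 0], "twist": [0, 0, -0.3]}, {"translation": [0, -0.4, 0], "twist": [0, 0, -0.4]}, {"translation": [0, -0.5, 0], "twist": [0, 0, -0.5]}, {"translation": [0, -0.6, 0], "twist": [0, 0, -0.6]}, {"translation": [0, -0.7, 0], "twist": [0, 0, -0.7]}, {"translation": [0, -0.8, 0], "twist": [0, 0, -0.8]}, {"translation": [0, -0.9, 0], "twist": [0, 0, -0.86]}, {"translation": [0, -1, 0], "twist": [0, 0, -0.92]}])

```text
t: 40.55
ee_pos: [618.6, -36.3, 284.8]
orientation: [2.938, 1.111, 0.0]
ft_force: [-0.2, -0.2, -1.2]
width: 87.7
```

Request:
send_rows(commands=[{"translation": [0, -0.1, 0], "twist": [0, 0, -0.1]}, {"translation": [0, -0.2, 0], "twist": [0, 0, -0.2]}, {"translation": [0, -0.3, 0], "twist": [0, 0, -0.3]}, {"translation": [0, -0.4, 0], "twist": [0, 0, -0.4]}, {"translation": [0, -0.5, 0], "twist": [0, 0, -0.5]}, {"translation": [0, -0.6, 0], "twist": [0, 0, -0.6]}, {"translation": [0, -0.7, 0], "twist": [0, 0, -0.7]}, {"translation": [0, -0.8, 0], "twist": [0, 0, -0.8]}, {"translation": [0, -0.9, 0], "twist": [0, 0, -0.86]}, {"translation": [0, -1, 0], "twist": [0, 0, -0.91]}])

```text
t: 41.55
ee_pos: [618.6, -136.3, 284.7]
orientation: [3.113, 0.42, 0.0]
ft_force: [-0.5, 0.4, 0.3]
width: 87.8
```

Request:
send_rows(commands=[{"translation": [0, -0.1, 0], "twist": [0, 0, 0]}, {"translation": [0, -0.2, 0], "twist": [0, 0, 0]}, {"translation": [0, -0.3, 0], "twist": [0, 0, 0]}, {"translation": [0, -0.4, 0], "twist": [0, 0, 0]}, {"translation": [0, -0.5, 0], "twist": [0, 0, 0]}, {"translation": [0, -0.6, 0], "twist": [0, 0, 0]}, {"translation": [0, -0.69, 0], "twist": [0, 0, 0]}, {"translation": [0, -0.77, 0], "twist": [0, 0, 0]}, {"translation": [0, -0.83, 0], "twist": [0, 0, 0]}, {"translation": [0, -0.85, 0], "twist": [0, 0, 0]}])

```text
t: 42.55
ee_pos: [618.6, -221.1, 284.7]
orientation: [3.113, 0.422, 0.0]
ft_force: [-0.3, -1.1, 0.8]
width: 87.6
```

Run:
```python
from ov import *
SH["N"]=(124,94)
shot("wrist",[("wide",620.6,-270.4,15.5,0),("N",671.2,-86,14.4,-34)],"w9")
```

```text
(no output)
```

View pics/w9.png

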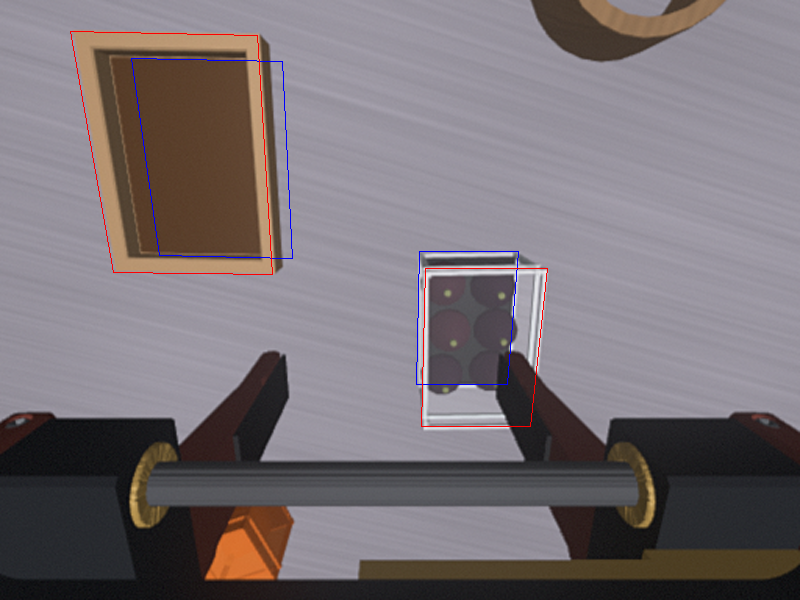

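Pack overlay and wide nest overlay both fit within 2 px. Descend at (620.6,−270.4) and grip.

Request:
send_rows(commands=[{"translation": [0, -0.12, 0], "twist": [0, 0, 0]}, {"translation": [0.01, -0.26, 0], "twist": [0, 0, 0]}, {"translation": [0.02, -0.4, 0], "twist": [0, 0, 0]}, {"translation": [0.02, -0.49, -0.05], "twist": [0, 0, 0]}, {"translation": [0.02, -0.49, -0.2], "twist": [0, 0, 0]}, {"translation": [0.02, -0.49, -0.38], "twist": [0, 0, 0]}, {"translation": [0.02, -0.49, -0.56], "twist": [0, 0, 0]}, {"translation": [0.02, -0.49, -0.7], "twist": [0, 0, 0]}, {"translation": [0.02, -0.49, -0.78], "twist": [0, 0, 0]}, {"translation": [0.02, -0.49, -0.79], "twist": [0, 0, 0]}])

```text
t: 43.6
ee_pos: [620.2, -268.9, 203.8]
orientation: [-3.112, -0.423, 0.004]
ft_force: [-0.2, -0.7, 0.2]
width: 87.8
```

Request:
send_rows(commands=[{"translation": [0, 0, 0], "twist": [0, 0, 0]}, {"translation": [0, 0, 0], "twist": [0, 0, 0]}, {"translation": [0, 0, 0], "twist": [0, 0, 0]}, {"translation": [0, 0, 0], "twist": [0, 0, 0]}, {"translation": [0, 0, 0], "twist": [0, 0, 0]}, {"translation": [0, 0, 0], "twist": [0, 0, 0]}, {"translation": [0, 0, 0], "twist": [0, 0, 0]}, {"translation": [0, 0, 0], "twist": [0, 0, 0]}, {"translation": [0, 0, 0], "twist": [0, 0, 0]}, {"translation": [0, 0, 0], "twist": [0, 0, 0]}], grip=1)

```text
t: 44.6
ee_pos: [620.9, -269.6, 206.5]
orientation: [3.112, 0.422, 0.002]
ft_force: [-0.9, 0.6, 6.0]
width: 61.9
```

Request:
send_rows(commands=[{"translation": [0, 0, 0.05], "twist": [0, 0, 0]}, {"translation": [0, 0, 0.13], "twist": [0, 0, 0]}, {"translation": [0, 0, 0.22], "twist": [0, 0, 0]}, {"translation": [0, 0.02, 0.31], "twist": [0, 0, 0]}, {"translation": [0.01, 0.05, 0.39], "twist": [0, 0, 0]}, {"translation": [0.02, 0.1, 0.45], "twist": [0, 0, -0.01]}, {"translation": [0.04, 0.15, 0.49], "twist": [0, 0, -0.02]}, {"translation": [0.06, 0.21, 0.5], "twist": [0, 0, -0.03]}, {"translation": [0.08, 0.28, 0.5], "twist": [0, 0, -0.04]}, {"translation": [0.1, 0.35, 0.5], "twist": [0, 0, -0.04]}])

```text
t: 45.6
ee_pos: [630.7, -233.6, 255.3]
orientation: [-3.117, -0.391, 0.001]
ft_force: [-1.0, -0.5, -1.5]
width: 61.6
```

Request:
send_rows(commands=[{"translation": [0.03, 0.1, 0], "twist": [0, 0, 0]}, {"translation": [0.05, 0.2, 0], "twist": [0, 0, 0]}, {"translation": [0.08, 0.3, 0], "twist": [0, 0, 0]}, {"translation": [0.11, 0.4, 0], "twist": [0, 0, 0]}, {"translation": [0.14, 0.5, 0], "twist": [0, 0, 0]}, {"translation": [0.17, 0.6, 0], "twist": [0, 0, 0]}, {"translation": [0.2, 0.7, 0], "twist": [0, 0, 0]}, {"translation": [0.22, 0.8, 0], "twist": [0, 0, 0]}, {"translation": [0.25, 0.9, 0], "twist": [0, 0, 0]}, {"translation": [0.27, 1, 0], "twist": [0, 0, 0]}])

```text
t: 46.6
ee_pos: [657.8, -133.6, 255.7]
orientation: [3.117, 0.391, 0.0]
ft_force: [1.1, 0.5, -1.7]
width: 62.1
```

Request:
send_rows(commands=[{"translation": [0.02, 0.09, 0], "twist": [0, 0, 0]}, {"translation": [0.05, 0.18, 0], "twist": [0, 0, 0]}, {"translation": [0.07, 0.26, 0], "twist": [0, 0, 0]}, {"translation": [0.09, 0.33, 0], "twist": [0, 0, 0]}, {"translation": [0.11, 0.39, 0], "twist": [0, 0, 0]}, {"translation": [0.12, 0.44, 0], "twist": [0, 0, 0]}, {"translation": [0.13, 0.47, 0], "twist": [0, 0, 0]}, {"translation": [0.135, 0.485, 0], "twist": [0, 0, 0]}, {"translation": [0.135, 0.485, 0], "twist": [0, 0, 0]}, {"translation": [0.135, 0.485, 0], "twist": [0, 0, 0]}])

```text
t: 47.6
ee_pos: [671.0, -86.2, 255.7]
orientation: [3.117, 0.391, -0.0]
ft_force: [-0.2, -0.5, -1.1]
width: 61.9
```

Run:
```python
from ov import *
SH["N"]=(124,94)
o=ctrl.get_obs();print(o["ee_pos"],o["orientation"],o["ft_force"],o["width"])
shot("wrist",[("wide",o["ee_pos"][0],o["ee_pos"][1],14.4,50),("N",671.2,-86,14.4,-34)],"w10")
```

```text
[671.03768038 -86.17038601 255.66304685] [ 3.11707917e+00  3.91119697e-01 -1.57921726e-04] [-0.19880821 -0.47634812 -1.1116519 ] 61.88156821265981
```

View pics/w10.png

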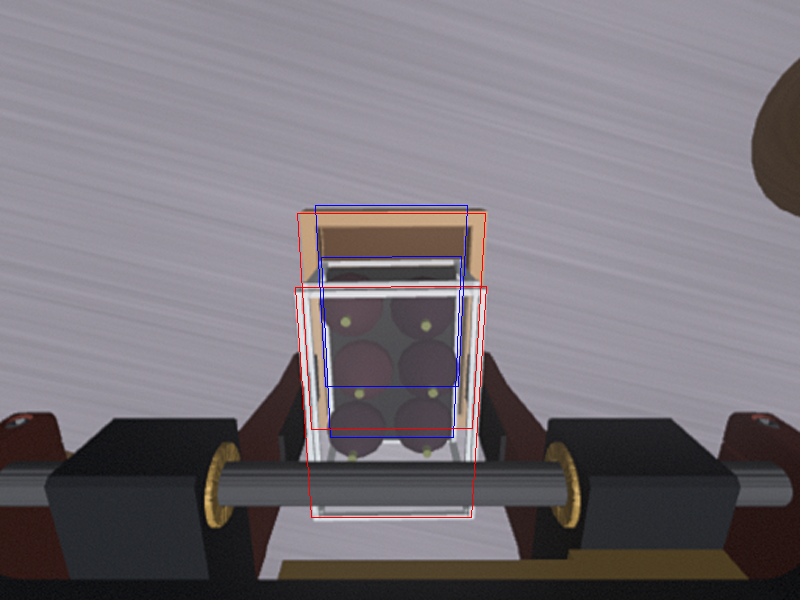

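Nest and pack overlays match. Lower.

Request:
send_rows(commands=[{"translation": [0, 0, -0.06], "twist": [0, 0, 0]}, {"translation": [0, 0, -0.15], "twist": [0, 0, 0]}, {"translation": [0, 0, -0.24], "twist": [0, 0, 0]}, {"translation": [0, 0, -0.32], "twist": [0, 0, 0]}, {"translation": [0, 0, -0.38], "twist": [0, 0, 0]}, {"translation": [0, 0, -0.42], "twist": [0, 0, 0]}, {"translation": [0, 0, -0.44], "twist": [0, 0, 0]}, {"translation": [0, 0, -0.45], "twist": [0, 0, 0]}, {"translation": [0, 0, -0.455], "twist": [0, 0, 0]}, {"translation": [0, 0, -0.46], "twist": [0, 0, 0]}])

```text
t: 48.65
ee_pos: [671.1, -85.9, 210.5]
orientation: [3.117, 0.391, 0.0]
ft_force: [-3.8, 0.9, 8.4]
width: 61.9
```

Contact at 8 N. Release, rise and back off.

Request:
send_rows(commands=[{"translation": [0, 0, 0], "twist": [0, 0, 0]}, {"translation": [0, 0, 0], "twist": [0, 0, 0]}, {"translation": [0, 0, 0], "twist": [0, 0, 0]}, {"translation": [0, 0, 0], "twist": [0, 0, 0]}, {"translation": [0, 0, 0], "twist": [0, 0, 0]}, {"translation": [0, 0, 0.06], "twist": [0, 0, 0]}, {"translation": [0, 0, 0.18], "twist": [0, 0, 0]}, {"translation": [0, 0, 0.34], "twist": [0, 0, 0]}, {"translation": [0, 0, 0.54], "twist": [0, 0, 0]}, {"translation": [0, 0, 0.75], "twist": [0, 0, 0]}], grip=-1)

```text
t: 49.65
ee_pos: [671.2, -86.0, 286.8]
orientation: [3.117, 0.391, 0.001]
ft_force: [0.4, 0.3, -0.3]
width: 88.0
```

Request:
send_rows(commands=[{"translation": [-0.05, -0.05, 0.1], "twist": [0, 0, 0]}, {"translation": [-0.1, -0.1, 0.2], "twist": [0, 0, 0]}, {"translation": [-0.2, -0.2, 0.3], "twist": [0, 0, 0]}, {"translation": [-0.3, -0.3, 0.4], "twist": [0, 0, 0]}, {"translation": [-0.4, -0.4, 0.5], "twist": [0, 0, 0]}, {"translation": [-0.5, -0.5, 0.6], "twist": [0, 0, 0]}, {"translation": [-0.6, -0.6, 0.7], "twist": [0, 0, 0]}, {"translation": [-0.7, -0.7, 0.8], "twist": [0, 0, 0]}, {"translation": [-0.8, -0.8, 0.85], "twist": [0, 0, 0]}, {"translation": [-0.85, -0.85, 0.85], "twist": [0, 0, 0]}])

```text
t: 50.65
ee_pos: [585.2, -172.1, 370.6]
orientation: [3.117, 0.39, 0.002]
ft_force: [0.9, 0.1, 0.6]
width: 87.7
```

Request:
send_rows(commands=[{"translation": [-0.05, -0.1, 0], "twist": [0, 0, 0]}, {"translation": [-0.1, -0.2, 0], "twist": [0, 0, 0]}, {"translation": [-0.2, -0.3, 0], "twist": [0, 0, 0]}, {"translation": [-0.3, -0.4, 0], "twist": [0, 0, 0]}, {"translation": [-0.4, -0.5, 0], "twist": [0, 0, 0]}, {"translation": [-0.5, -0.6, 0], "twist": [0, 0, 0]}, {"translation": [-0.6, -0.7, 0], "twist": [0, 0, 0]}, {"translation": [-0.7, -0.8, 0], "twist": [0, 0, 0]}, {"translation": [-0.8, -0.9, 0], "twist": [0, 0, 0]}, {"translation": [-0.85, -1, 0], "twist": [0, 0, 0]}])

```text
t: 51.65
ee_pos: [500.0, -271.8, 369.7]
orientation: [-3.117, -0.391, 0.0]
ft_force: [-0.3, 0.1, 0.2]
width: 87.8
```

Run:
```python
from ov import *
d=shot("top",[],"t9"); a=cv2.resize(d["img"][95:245,30:350,::-1],(800,375),interpolation=cv2.INTER_CUBIC); cv2.imwrite("pics/end1.png",a)
d=shot("scene",[],"s9"); cv2.imwrite("pics/end2.png",cv2.resize(d["img"][135:290,190:430,::-1],(800,516),interpolation=cv2.INTER_CUBIC))
```

```text
(no output)
```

View pics/end1.png

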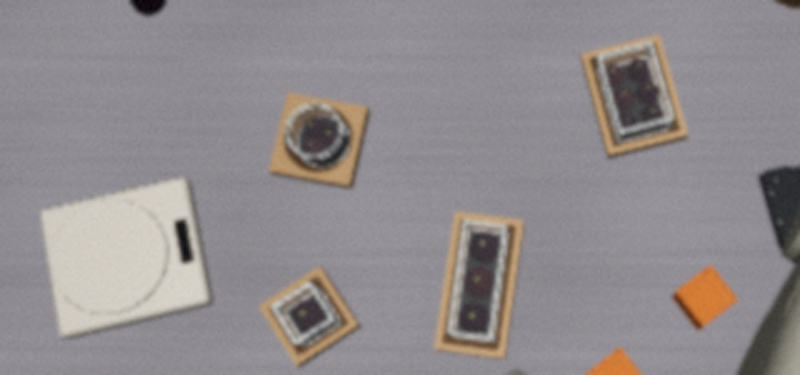

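View pics/end2.png

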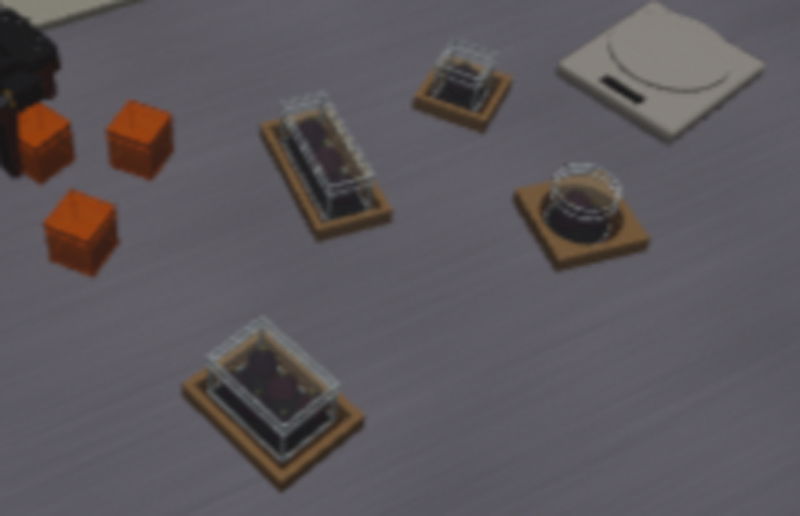

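All four packs stand upright inside their recesses. In the top crop they are at long (478,283), small (307,315), round (318,135) and wide (635,95). The scale hasn't moved, and the arm is clear.

```bash
python3 -c "
from workcell import ctrl
print(ctrl.close_job())"
```

```text
the job is handed in; nothing more can be done
None
```

All four fig packs are standing upright in their matching holders, and I handed the job in at about 52 s of the 93 s allowed.

- **Placing:** I lowered each pack until the wrist force showed light contact (5–17 N), then released it. The long pack had the firmest contact, at 17 N. I used only the clear one-fig box as the small pack and left the orange cubes alone.
- **Final checks:** The top and scene views show all four packs inside their recesses. The scale is where it was and the gripper was open and well clear. The empty punnets were outside the last crops, so I didn't check them at the end. The gripper never went near them.
- **Disagreement:** My first automatic outline fit was off by about 10 mm on the long pack. I replaced it with positions read by hand and checked with the wrist camera, and these agreed to within 2–4 mm.

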